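Pry open a box of spent cells and tip it out over the tray's edge stop

TASK

The lidded box on the deck of the tipping tray holds spent AA cells that have to go to recycling. Lever its lid up with the blade of the flat screwdriver, swing it fully open and lay the screwdriver back on the bench; then tip the box over the steel stop strip so that it lies on its side with its mouth down in the tray and every cell has rolled out, and leave it lying there. Put all the spent AA cells that lie about on the bench into the tray with the others, and leave everything else on the bench where it stands.

Things in the scene. Friction and masses are not known exactly. Their poses are not given: they have to be found in the camera images.
- tipping_tray: tipping tray fixed to the bench, 124 mm wide along its x, 300 mm long along its y, walls 4 mm. Origin on the bench surface, midway across, below the deck-side face of the stop strip; z up. Its +y part (to the robot's left) is a flat raised deck, its -y part a sunk tray. Overhead, lamp heads hang down to 0.30 m at the left (x 0.58 to 0.74, y above 0.36) and to 0.36 m at the right (x over 0.60, y below -0.37).
- tray_deck (a point): middle of the plywood deck's top: 25 mm above the bench, from y = 0 to 126 mm of the tray's frame, 116 mm wide inside, with rails 34 mm above the bench (9 mm above the deck) round its three other sides
- tray_stop (a point): middle of the upper deck-side edge of the stop: a fixed steel strip across the whole width, 4 mm thick (y = -4 to 0 mm), its top 37 mm above the bench, 12 mm above the deck. Axes as the tray's
- tray_floor (a point): middle of the sunk tray's floor: 3 mm above the bench, inside 116 mm wide, from y = -166 to -4 mm of the tray's frame, walls 34 mm high
- cell_box: the cell box, loose: 62 mm wide (x), 84 mm long (y), 72 mm high plus a 5 mm lid; walls 3 mm; 0.2 to 0.3 kg empty. Origin at the centre of its underside, z up to the mouth. It starts upright on the deck, -y end to the stop, a little away and askew. A foot ledge 5 mm high stands out 4 mm at both y ends: with the foot against the stop the origin is 46 mm from it. Can be gripped across its 62 mm.
- box_mouth (a point): centre of the box's mouth, 72 mm above the underside. Pushed at its +y end, high up, the box turns over the stop and falls; it then rests with its -y wall sloping down across the stop, its z axis 2.0 to 2.25 rad from vertical, and the tray floor folds the open lid back to about 1 rad, as a chute
- box_notch (a point): middle of the blade notch in the box's +y wall, 66 mm above the underside on the outer face: an opening 28 mm wide (x) and 12 mm high (60 to 72 mm above the underside), closed above by the lid
- box_lid (a joint): lid angle, rad: 0 shut, 1.75 fully open, leaning a little past upright towards the stop. Flat plate 62 x 84 x 5 mm, flush with the walls, hinged along the top of the -y wall (42 mm from the box's middle, 72 mm above the underside); its +y edge rises. A stiff hinge (0.045 N m of friction) holds it at any angle; lifting it at the edge takes about 1 N.
- lid_edge (a point): middle of the lid's free edge, on its lower face
- screwdriver: flat screwdriver lying on the bench, 210 mm long, 70 g. Origin under its middle, on the bench; handle towards its +y (y = 7 to 104 mm, 26 mm across, 29 mm high, axis 14.5 mm up), shaft 6 mm thick towards -y. z points up as it lies. Gripped by the handle 50 mm from the origin it may turn a little in the grip.
- blade_tip (a point): end of the screwdriver's blade that bears load, on the shaft's axis, 98 mm from the origin
- cell_1: one of the cells in the box, lying across it (along the box's x). AA cell, a plain cylinder 14.7 mm across and 50 mm long, 23 g. Origin at the centre of one flat end, z along its axis to the other end. It rolls only reluctantly and stays where it is laid on a level surface.
- cell_2: one of the cells in the box, lying across it (along the box's x). AA cell, a plain cylinder 14.7 mm across and 50 mm long, 23 g. Origin at the centre of one flat end, z along its axis to the other end. It rolls only reluctantly and stays where it is laid on a level surface.
- cell_3: one of the cells in the box, lying across it (along the box's x). AA cell, a plain cylinder 14.7 mm across and 50 mm long, 23 g. Origin at the centre of one flat end, z along its axis to the other end. It rolls only reluctantly and stays where it is laid on a level surface.
- cell_4: one of the cells in the box, lying across it (along the box's x). AA cell, a plain cylinder 14.7 mm across and 50 mm long, 23 g. Origin at the centre of one flat end, z along its axis to the other end. It rolls only reluctantly and stays where it is laid on a level surface.
- cell_5: one of the cells in the box, lying across it (along the box's x). AA cell, a plain cylinder 14.7 mm across and 50 mm long, 23 g. Origin at the centre of one flat end, z along its axis to the other end. It rolls only reluctantly and stays where it is laid on a level surface.
- stray_1: loose cell lying on the bench. AA cell, a plain cylinder 14.7 mm across and 50 mm long, 23 g. Origin at the centre of one flat end, z along its axis to the other end. It rolls only reluctantly and stays where it is laid on a level surface.
- stray_2: loose cell lying on the bench. AA cell, a plain cylinder 14.7 mm across and 50 mm long, 23 g. Origin at the centre of one flat end, z along its axis to the other end. It rolls only reluctantly and stays where it is laid on a level surface.
- stray_3: loose cell lying on the bench. AA cell, a plain cylinder 14.7 mm across and 50 mm long, 23 g. Origin at the centre of one flat end, z along its axis to the other end. It rolls only reluctantly and stays where it is laid on a level surface.
- stray_4: loose cell lying on the bench. AA cell, a plain cylinder 14.7 mm across and 50 mm long, 23 g. Origin at the centre of one flat end, z along its axis to the other end. It rolls only reluctantly and stays where it is laid on a level surface.
- capacitor_can: blue capacitor can standing on end, 35 mm across, 62 mm tall, a bystander; origin under its middle
- heat_sink: black finned heat sink, 40 x 50 x 26 mm, a bystander; origin under its middle
- potentiometer: potentiometer with a black knob, 28 x 21 x 35 mm, a bystander; origin under its middle
- electrical_tape: roll of black tape lying flat, 55 mm across, 19 mm high, a bystander; origin under its middle

How it is judged:
By the outcome, as a careful person would: the job done as asked, in the order asked, and still so for the second after the job is handed in, with the robot touching nothing.
Of cell_1, cell_2, cell_3, cell_4, cell_5 only 3 to 5 are there at a start; the rules pass over those that are not, and their reading is None.
Of stray_1, stray_2, stray_3, stray_4 only 2 to 4 are there at a start; the rules pass over those that are not, and their reading is None.
At some moment in a run one of screwdriver, cell_box may be knocked a few centimetres aside while the robot is not near it.
Once in a run the grip may slacken for a moment while it holds something.
It also fails if it takes over 210 s, if anything falls off the work surface, if the arm or the gripper's body presses on something with over 40 N, if the wrist force passes 120 N, or if a joint passes its speed limit or range.

ROBOT

A 6-joint arm with a two-finger parallel gripper is mounted at the origin on a cart in front of the work surface, level with it; the furniture and walls round the work are solid. World frame = base frame: x ahead of the robot, y to its left, z up, the work surface at z = 0. Lengths are in m, angles in rad, forces in N, time in s.
With the tool pointing down it reaches from about 0.4 to 0.825 m from the base axis. Payload 7 kg.
Tool frame: the origin (TCP) lies midway between the tips of the shut fingers; the grasp point (between the pads) lies 19 mm behind it; z points along the fingers, y is the line along which they close (so a half turn about z gives the same grasp; the last joint's range is limited). The gripper opens to 88 mm and grips with 3 to 60 N. Pads are 19 mm wide; open, the fingers measure 130 mm over their backs; the gripper's body (78 mm by 193 mm) begins 47 mm behind the grasp point.
Start: joints at [-0.92, 0.359, 0.012, 0, -1.224, -0.288], TCP at [0.24, -0.631, 0.191] pointing down, gripper open.
Joint ranges: [-3.07, 3.07], [-1.43, 2.12], [-1.02, 1.25], [-3.03, 1.67], [-3.05, -0], [-3.03, 3.03]. Speed limits (rad/s): [2.39, 2.39, 3.01, 3.14, 3.14, 3.14].

INTERFACE

Orientations are given as [roll, pitch, yaw] about the fixed x, y, z axes, in that order (R = Rz(yaw) Ry(pitch) Rx(roll)).
In Python, from station import arm, grab_frame, camera_params, spot_in gives the robot as it stands.
- The arm moves only by the shell command python3 -m jog 'ROWS' [FORCE]. ROWS is JSON, a list that holds one entry, the list of rows, each a list of 7 numbers: the shift along the tool's x, y, z in mm, then the turn, a rotation vector about the tool's x, y, z in rad, then the finger opening in mm, from 0 to 87.6. In form: [[[x, y, z, wx, wy, wz, fingers], ...]]. A call has 1 to 20 rows; each row is the pose to reach, as a shift and turn from the pose commanded when the call began, along the tool's axes at that moment; what a row does not reach only later rows make up. A row lasts 1/8 s, in which the tool goes at most 62.5 mm and 10.7 degrees, less where a joint would pass 70% of its speed; a pose out of reach is approached as far as the arm can. A call with a gripper value outside its range is refused whole. The fingers move at their own pace and stop on an object; FORCE is the grip in N (left out, the last holds). Time passes only in rows, so rows that repeat a pose let the fingers close. It gives the time, the measured TCP pose, the force, the opening and the grip force at its end, in the units of the state.
- arm.get_state(): the state, without advancing time (a new reading comes with each control period).
- grab_frame(name): name is "scene" or "top" or "wrist"; returns (picture, depth): 384x512x3 uint8, blue, green, red; 384x512 float32, m along the optical axis (not along the pixel's ray), 0 where there is no reading.
- camera_params(name): a dict with "mtx" (3x3 intrinsics, pixels), "R" (3x3) and "t" (3): a world point X has camera coordinates R X + t. Camera axes: x right, y down, z forward; pixel columns grow to the right and rows downward; lengths in m; the calibration is good to about 2 mm. The wrist camera is an equidistant fisheye: a pixel r from the principal point sees the ray r / f radians off the axis. A picture is of the moment at which its call begins: read the wrist's pose just before it. camera_params takes no time and is no camera call; for the wrist camera it gives the pose at the moment of the call.
- arm.job_done(): hands the job in; it is judged then, once.
Trained networks look in the newest picture that a camera, given by its name, has taken for a name from the list of things; names that differ only in an ending like _2 or _b are one class to them, and where a whole thing is asked for, a point or a joint stands for the part that bears it (a point fixed in the world has none). Each returns a list of dicts, best first, with "confidence" (0 to 1); they miss things now and then, are a little off and sometimes report something else, mostly with a low value. They report only what shows in the picture. A call takes as long as a camera call.
- spot_in(query, camera): "uv" ([column, row] in pixels, amid what is visible of it).
The state is a dict: "t": time; "q": joint angles; "qd": joint speeds; "joint_efforts": joint torques, N m; "eef_pos": TCP position; "ee_rot": TCP orientation; "force": force on the tool from outside, world axes, zero at the start; "moment": the same for the moment, N m; "width": finger opening in m; "gripper_force": force on a finger pad.
Only numpy, scipy, OpenCV 4.12 (cv2) and the standard library are available. Lean on these libraries where they do the work, as an engineer would, in place of code of your own. Each camera call takes 0.05 s, during which the arm holds its last target. There are 200 camera calls.

## Working session

There is one attempt and no reset: what is moved stays moved. The work goes in short steps, Python scripts to look and compute and a shell command to move; the robot and the scene stay as the last step left them, time stands still between calls to the robot, and variables do not carry over. Pictures are saved under pics/ and viewed, at most 14 in all, crops included, and the job is handed in when it is done.

```bash
ls; mkdir -p pics
cat > h.py <<'E'
import numpy as np, cv2
from scipy.spatial.transform import Rotation as Rn
from station import arm, grab_frame, camera_params, spot_in
def cloud(name,depth,P):
    K,R,t=[np.array(P[k],float) for k in("mtx","R","t")]
    v,u=np.mgrid[:depth.shape[0],:depth.shape[1]]
    a=(u-K[0,2])/K[0,0];b=(v-K[1,2])/K[1,1]
    if name=="wrist":
        r=np.hypot(a,b)+1e-9; s=np.tan(np.minimum(r,1.5))/r; a=a*s;b=b*s
    c=np.stack([a*depth,b*depth,depth],-1)
    W=(c-t)@R
    W[depth<=0]=np.nan
    return W
def snap(name):
    P=camera_params(name); im,d=grab_frame(name)
    return im,cloud(name,d,P),P
def tool():
    s=arm.get_state(); return np.array(s["eef_pos"]),Rn.from_euler("xyz",s["ee_rot"]),s
def delta(p,rpy=None):
    "shift mm and rotvec in current tool axes toward world target"
    p0,R0,_=tool(); sh=R0.inv().apply(np.array(p)-p0)*1000
    rv=(R0.inv()*Rn.from_euler("xyz",rpy)).as_rotvec() if rpy is not None else np.zeros(3)
    return np.round(sh,1),np.round(rv,3)
E
python3 - <<'E'
from h import *
s=arm.get_state(); print(s["t"],s["eef_pos"],s["ee_rot"],s["width"])
for n in("top","scene"):
    im,W,P=snap(n); cv2.imwrite(f"pics/{n}0.png",cv2.resize(im,(800,600))); np.savez(f"/tmp/{n}0.npz",im=im,W=W)
    print(n,np.round(P["mtx"],1).tolist(),np.round(-np.array(P["R"]).T@P["t"],3),np.round(P["R"],2).tolist())
    for q in ("cell_box","screwdriver","stray_1","blade_tip","tipping_tray","box_notch"):
        print(q,[(np.round(d["uv"]).tolist(),round(d["confidence"],2),np.round(W[int(d["uv"][1]),int(d["uv"][0])],3).tolist()) for d in spot_in(q,n)])
E
```

```text
pics
0.0 [ 0.23933437 -0.63055071  0.19010271] [ 3.13989241e+00 -1.50039247e-04 -2.77891331e+00] 0.08749286027497223
top [[423.5, 0.0, 248.4], [0.0, 423.5, 194.3], [0.0, 0.0, 1.0]] [ 0.343 -0.106  1.314] [[-0.0, -1.0, -0.0], [-0.99, 0.0, -0.17], [0.17, 0.0, -0.99]]
cell_box [([213.0, 164.0], 0.71, [0.646, 0.003, 0.102])]
screwdriver [([310.0, 245.0], 0.54, [0.408, -0.286, 0.027])]
stray_1 [([145.0, 182.0], 0.65, [0.607, 0.22, 0.017]), ([334.0, 248.0], 0.52, [0.401, -0.364, -0.005])]
blade_tip [([311.0, 237.0], 0.51, [0.433, -0.293, 0.021])]
tipping_tray [([248.0, 175.0], 0.85, [0.635, -0.099, -0.001])]
box_notch [([212.0, 165.0], 0.82, [0.643, 0.003, 0.101]), ([311.0, 245.0], 0.62, [0.411, -0.292, 0.027])]
scene [[367.3, 0.0, 256.4], [0.0, 367.3, 192.5], [0.0, 0.0, 1.0]] [-0.267 -0.942  0.613] [[0.73, -0.68, 0.0], [-0.28, -0.3, -0.91], [0.62, 0.66, -0.41]]
cell_box [([259.0, 177.0], 0.85, [0.619, -0.015, 0.098])]
screwdriver [([277.0, 243.0], 0.51, [0.418, -0.3, 0.025]), ([278.0, 181.0], 0.34, [0.768, 0.027, 0.027])]
stray_1 [([286.0, 260.0], 0.61, [0.386, -0.367, 0.014])]
blade_tip [([279.0, 243.0], 0.6, [0.429, -0.299, 0.024])]
tipping_tray [([279.0, 202.0], 0.77, [0.661, -0.082, 0.004]), ([276.0, 243.0], 0.59, [0.419, -0.299, 0.028])]
box_notch [([259.0, 178.0], 0.61, [0.62, -0.008, 0.096])]
```

View pics/top0.png

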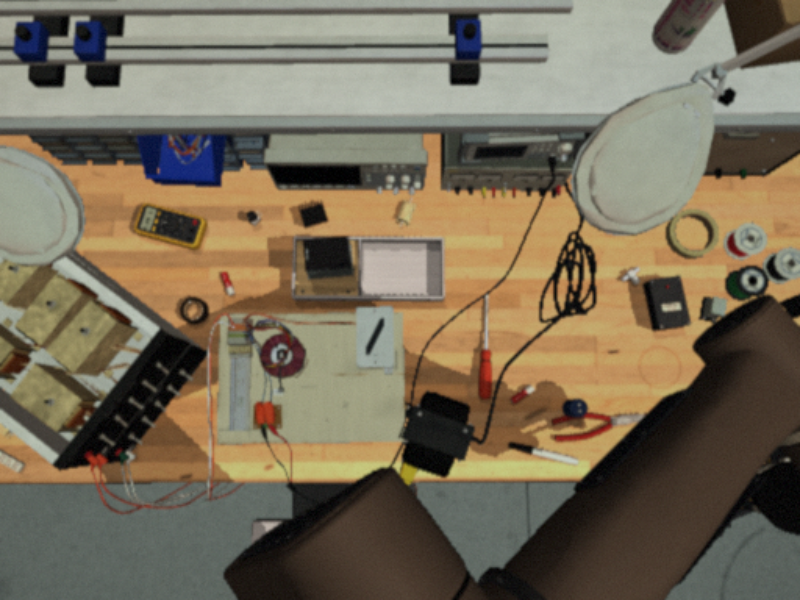

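View pics/scene0.png

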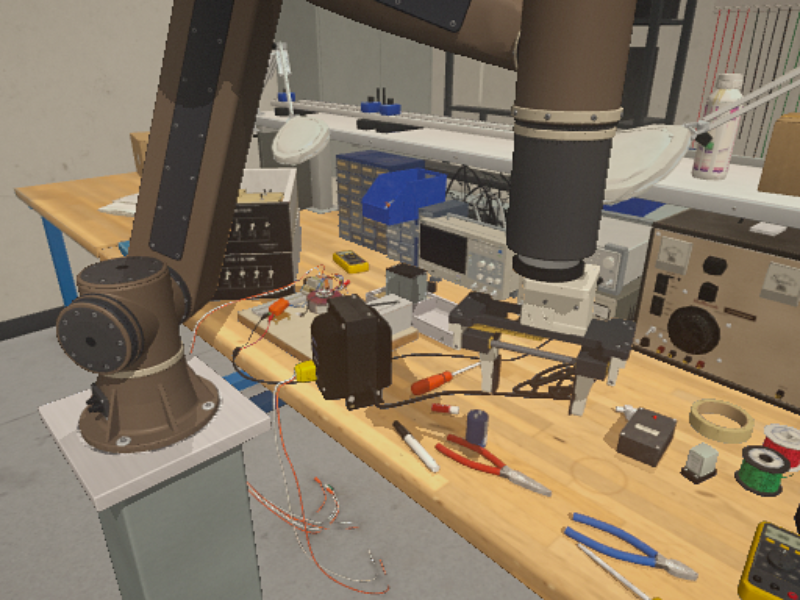

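Top view (800 px scale): the tray is at (295–445, 237–300) with the shut box on its left part. The screwdriver is at (487,345), handle towards the robot. Red cells lie at (227,283) and (523,393), the tape at (193,310), the heat sink at (312,213), a small beige item at (405,212) and the can at (575,408). The scene view shows the same cell at (445,410), just in front of the can.

```bash
cat >> h.py <<'E'
def rect(W,m):
    "min-area rectangle (centre, sizes, angle of long side deg) of world xy under mask"
    p=W[m][:,:2].astype(np.float32); c,s,a=cv2.minAreaRect(p*1000); b=cv2.boxPoints((c,s,a))
    e=b[1]-b[0]; f=b[2]-b[1]; l=e if np.hypot(*e)>np.hypot(*f) else f
    return np.round(c,1),np.round(sorted(s),1),round(float(np.degrees(np.arctan2(l[1],l[0]))),1),len(p)
def region(W,x0,x1,y0,y1,z0,z1):
    return (W[...,0]>x0)&(W[...,0]<x1)&(W[...,1]>y0)&(W[...,1]<y1)&(W[...,2]>z0)&(W[...,2]<z1)
E
python3 - <<'E'
from h import *
D=np.load("/tmp/top0.npz"); im,W=D["im"],D["W"]
print("lid",rect(W,region(W,.55,.75,-.06,.1,.09,.12)), np.nanmedian(W[region(W,.55,.75,-.06,.1,.09,.12)][:,2]))
print("tray",rect(W,region(W,.53,.75,-.3,.15,.02,.05)))
print("floor",rect(W,region(W,.6,.67,-.18,-.06,-.01,.015)),np.nanmedian(W[region(W,.6,.67,-.18,-.06,-.01,.015)][:,2]))
hsv=cv2.cvtColor(im,cv2.COLOR_BGR2HSV); red=((hsv[...,0]<6)|(hsv[...,0]>174))&(hsv[...,1]>150)&(hsv[...,2]>70)
n,L,st,ce=cv2.connectedComponentsWithStats(red.astype(np.uint8))
for i in range(1,n):
    if st[i,4]>12 : print(np.round(ce[i]),st[i,4],rect(W,(L==i)&(W[...,2]>-.1)),np.round(np.nanmax(W[L==i][:,2]),3))
sd=region(W,.3,.6,-.34,-.24,.008,.06); print("sd",rect(W,sd))
c=im[100:300,120:440]; cv2.imwrite("pics/c1.png",cv2.resize(c,(800,500),interpolation=cv2.INTER_CUBIC))
E
```

```text
lid (array([649.8,  12.4]), array([63.1, 86.5]), -84.6, 614) 0.10143448694251048
tray (array([640.6, -33. ]), array([219. , 362.7]), -89.7, 1658)
floor (array([ 635.2, -119.8]), array([ 69.2, 118. ]), 89.8, 810) 0.0020255624932522713
[470. 158.] 52 (array([ 682.9, -800.9]), array([16.1, 46.7]), 16.9, 52) 0.032
[144. 178.] 28 (array([619.9, 224.7]), array([10.7, 24.5]), 27.3, 28) 0.016
[184. 217.] 15 (array([488.1,  88.4]), array([ 7. , 23.2]), 16.4, 15) 0.083
[310. 240.] 188 (array([ 427.4, -290. ]), array([19.7, 91.8]), -2.1, 187) 0.03
[332. 253.] 39 (array([ 383.5, -355.9]), array([11.1, 30.8]), -52.4, 39) 0.016
[382. 266.] 39 (array([ 345.6, -501.9]), array([ 7.7, 63.3]), 78.9, 39) 0.058
[358. 268.] 25 (array([ 338.4, -434.8]), array([ 7.9, 26.6]), -75.1, 25) 0.014
[174. 274.] 14 (array([324. , 116.9]), array([ 4.7, 21.1]), 47.5, 14) 0.05
[373. 278.] 103 (array([ 311.5, -482.3]), array([ 15.4, 111.8]), -77.0, 103) 0.016
[ 61. 293.] 74 (array([275.7, 389.4]), array([19.8, 24.3]), 44.2, 74) 0.206
sd (array([ 447.3, -296.1]), array([ 84.8, 290.4]), 2.8, 377)
```

View pics/c1.png

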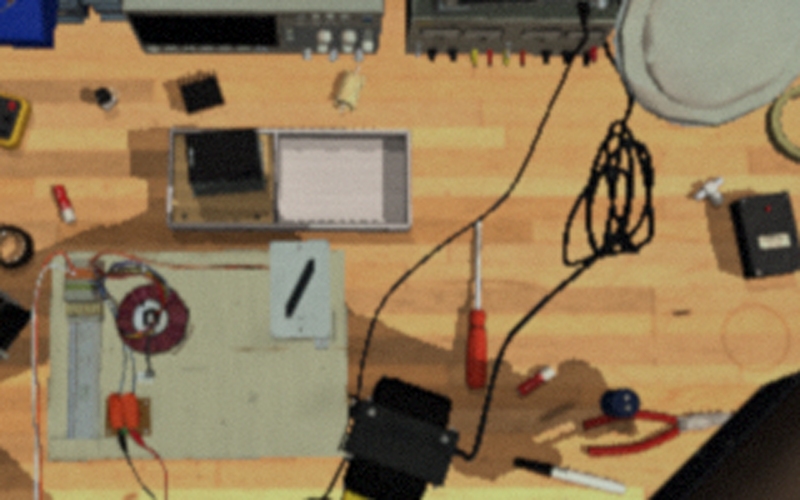

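```bash
python3 - <<'E'
from h import *
D=np.load("/tmp/top0.npz"); im,W=D["im"],D["W"]
print("tray",rect(W,region(W,.574,.72,-.3,.15,.024,.05)))
m=region(W,.574,.72,-.3,.15,.030,.045);p=W[m];print("tray rim y",np.percentile(p[:,1],[0,1,50,99,100]),"x",np.percentile(p[:,0],[0,1,50,99,100]))
m=region(W,.60,.68,-.08,-.03,.028,.05);print("stop",np.round(W[m],3)[:12].tolist(),m.sum())
m=region(W,.25,.5,-.27,-.08,.05,.3);p=W[m];print("transf",p.min(0),p.max(0)); 
for x in np.arange(.3,.48,.02):
    q=p[(abs(p[:,0]-x)<.01)]
    if len(q):print(round(x,2),q[:,1].min().round(3),q[:,1].max().round(3),q[:,2].max().round(3))
m=region(W,.34,.49,-.33,-.26,.015,.06); print("handle",rect(W,m)); p=W[m]
m=region(W,.49,.62,-.31,-.27,.006,.03); print("shaft",rect(W,m),np.round(W[m],3)[:30].tolist())
E
python3 -c "
from h import *
print(delta((.43,-.29,.25),(np.pi,0,-.037)))"
```

```text
tray (array([637.2, -63. ]), array([126.6, 302. ]), 89.0, 957)
tray rim y [-0.21427968 -0.21404194 -0.0465244   0.08689309  0.08735817] x [0.57415326 0.57557362 0.6226333  0.70119011 0.70205451]
stop [[0.68, -0.04, 0.028], [0.678, -0.047, 0.036], [0.674, -0.047, 0.037], [0.671, -0.047, 0.036], [0.67, -0.04, 0.03], [0.669, -0.046, 0.033], [0.665, -0.047, 0.037], [0.663, -0.031, 0.03], [0.662, -0.047, 0.034], [0.658, -0.047, 0.04], [0.656, -0.047, 0.035], [0.654, -0.034, 0.029]] 59
transf [ 0.25001616 -0.24771941  0.05297308] [ 0.49969076 -0.08148876  0.17894346]
0.3 -0.242 -0.126 0.179
0.32 -0.248 -0.126 0.178
0.34 -0.243 -0.134 0.177
0.36 -0.245 -0.14 0.176
0.38 -0.232 -0.162 0.153
0.44 -0.111 -0.081 0.091
0.46 -0.111 -0.082 0.091
handle (array([ 429.1, -291.1]), array([ 24.6, 100.8]), -2.3, 226)
shaft (array([ 544.1, -285. ]), array([ 32.6, 101.6]), -5.2, 54) [[0.593, -0.306, 0.01], [0.591, -0.3, 0.007], [0.591, -0.303, 0.006], [0.587, -0.297, 0.006], [0.587, -0.3, 0.008], [0.584, -0.29, 0.006], [0.583, -0.296, 0.012], [0.581, -0.287, 0.007], [0.577, -0.299, 0.009], [0.578, -0.303, 0.008], [0.574, -0.28, 0.009], [0.574, -0.299, 0.008], [0.571, -0.271, 0.007], [0.571, -0.274, 0.008], [0.568, -0.299, 0.011], [0.565, -0.299, 0.007], [0.562, -0.299, 0.007], [0.559, -0.283, 0.008], [0.558, -0.296, 0.009], [0.558, -0.299, 0.008], [0.552, -0.299, 0.009], [0.549, -0.296, 0.007], [0.549, -0.298, 0.009], [0.546, -0.283, 0.008], [0.546, -0.298, 0.01], [0.543, -0.28, 0.006], [0.543, -0.295, 0.007], [0.54, -0.28, 0.008], [0.533, -0.298, 0.008], [0.53, -0.295, 0.008]]
(array([-299.1,  251.2,  -58.9]), array([-0.   ,  0.   , -2.742]))
```

```bash
python3 -m jog '[[[-310,255,-59,0,0,-2.73,87],[-310,255,-59,0,0,-2.73,87],[-310,255,-59,0,0,-2.73,87],[-310,255,-59,0,0,-2.73,87],[-310,255,-59,0,0,-2.73,87],[-310,255,-59,0,0,-2.73,87],[-310,255,-59,0,0,-2.73,87],[-310,255,-59,0,0,-2.73,87],[-310,255,-59,0,0,-2.73,87],[-310,255,-59,0,0,-2.73,87],[-310,255,-59,0,0,-2.73,87],[-310,255,-59,0,0,-2.73,87],[-310,255,-59,0,0,-2.73,87],[-310,255,-59,0,0,-2.73,87],[-310,255,-59,0,0,-2.73,87],[-310,255,-59,0,0,-2.73,87],[-310,255,-59,0,0,-2.73,87],[-310,255,-59,0,0,-2.73,87]]]' 40
python3 - <<'E'
from h import *
print(arm.get_state()["q"])
for n in("top","wrist"):
    im,W,P=snap(n); np.savez(f"/tmp/{n}1.npz",im=im,W=W)
    cv2.imwrite(f"pics/{n}1.png",cv2.resize(im,(800,600)))
    for q in ("screwdriver","stray_1"):
        print(n,q,[(np.round(d["uv"]).tolist(),round(d["confidence"],2),np.round(W[int(d["uv"][1]),int(d["uv"][0])],3).tolist()) for d in spot_in(q,n)])
    m=region(W,.34,.485,-.34,-.26,.015,.06); print("handle",rect(W,m))
E
```

```text
t: 2.95
eef_pos: [0.4389, -0.2826, 0.2501]
ee_rot: [-3.142, -0.0, -0.05]
force: [-0.4, -0.0, 0.4]
width: 0.0869
gripper_force: 0.0
[-1.95921069e-01  6.99290168e-02 -2.26249935e-01 -1.82427490e-05
 -1.27454734e+00  1.71656316e+00]
top screwdriver []
top stray_1 [([122.0, 193.0], 0.73, [0.572, 0.29, 0.018]), ([147.0, 182.0], 0.56, [0.609, 0.216, 0.019]), ([334.0, 249.0], 0.56, [0.401, -0.364, -0.003])]
handle (array([ 404.5, -290. ]), array([24.3, 51.7]), -1.8, 142)
wrist screwdriver [([267.0, 167.0], 0.92, [0.44, -0.291, 0.024])]
wrist stray_1 [([314.0, 198.0], 0.86, [0.386, -0.362, 0.015]), ([264.0, 174.0], 0.21, [0.43, -0.288, 0.024])]
handle (array([ 427.4, -291.9]), array([25.3, 98.9]), -3.0, 987)
```

View pics/wrist1.png

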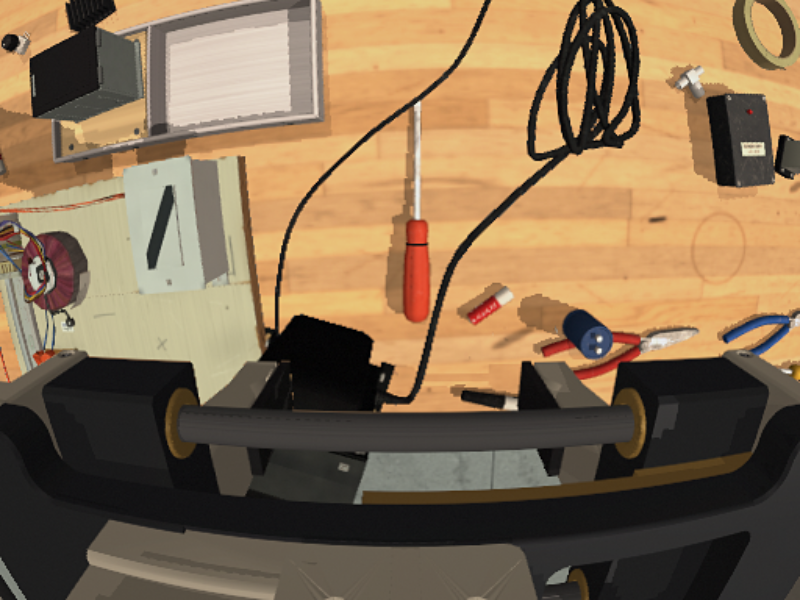

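View pics/top1.png

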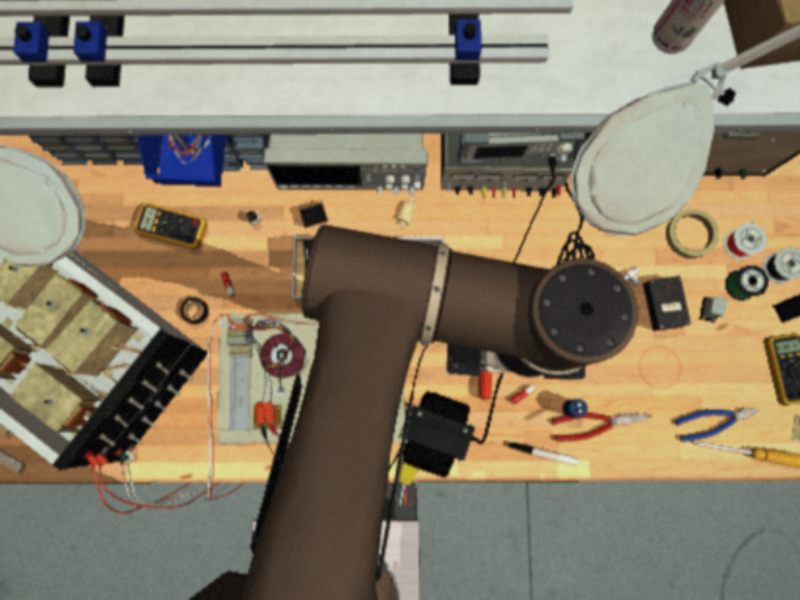

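The wrist view shows the screwdriver with its tip at (417,105) and handle end at (417,318). One stray is at (490,305) with its red label and bright end, the can is at (587,332), and a cable runs just right of the handle at (450,265). The top view shows no more strays on the right side of the bench.

Run:
```python
from h import *
D=np.load("/tmp/wrist1.npz"); im,W=D["im"],D["W"]
g=im.max(-1)
for x in np.arange(.40,.49,.01):
    m=region(W,x-.004,x+.004,-.36,-.2,-.02,.06)
    d=m&(g<60)&(W[...,1]<-.307); h=m&(W[...,2]>.012)&(W[...,1]>-.31)&(W[...,1]<-.27)
    f=lambda k:(W[k][:,1].min().round(3),W[k][:,1].max().round(3),W[k][:,2].max().round(3)) if k.any() else None
    print(round(x,2),"cable",f(d),"handle",f(h))
# stray
hsv=cv2.cvtColor(im,cv2.COLOR_BGR2HSV)
m=region(W,.35,.43,-.40,-.33,.005,.03); print("stray",rect(W,m))
print(delta((.443,-.2927,.04)))
```

```text
0.4 cable (np.float64(-0.317), np.float64(-0.311), np.float64(0.011)) handle (np.float64(-0.303), np.float64(-0.278), np.float64(0.029))
0.41 cable (np.float64(-0.321), np.float64(-0.313), np.float64(0.011)) handle (np.float64(-0.304), np.float64(-0.278), np.float64(0.028))
0.42 cable (np.float64(-0.325), np.float64(-0.316), np.float64(0.01)) handle (np.float64(-0.304), np.float64(-0.279), np.float64(0.027))
0.43 cable (np.float64(-0.329), np.float64(-0.321), np.float64(0.01)) handle (np.float64(-0.303), np.float64(-0.281), np.float64(0.027))
0.44 cable (np.float64(-0.34), np.float64(-0.327), np.float64(0.01)) handle (np.float64(-0.303), np.float64(-0.281), np.float64(0.026))
0.45 cable (np.float64(-0.346), np.float64(-0.334), np.float64(0.01)) handle (np.float64(-0.302), np.float64(-0.283), np.float64(0.024))
0.46 cable (np.float64(-0.355), np.float64(-0.341), np.float64(0.01)) handle (np.float64(-0.301), np.float64(-0.284), np.float64(0.023))
0.47 cable (np.float64(-0.36), np.float64(-0.352), np.float64(0.009)) handle (np.float64(-0.303), np.float64(-0.284), np.float64(0.022))
0.48 cable None handle (np.float64(-0.299), np.float64(-0.287), np.float64(0.018))
stray (array([ 388. , -361.6]), array([14.3, 50. ]), -55.7, 301)
(array([  4.7,   9.8, 210.1]), array([0., 0., 0.]))
```

```bash
python3 -m jog '[[[7,10,100,0,0,0,32],[7,10,160,0,0,0,32],[7,10,210,0,0,0,32],[7,10,232,0,0,0,32],[7,10,239,0,0,0,32],[7,10,239,0,0,0,32],[7,10,239,0,0,0,5],[7,10,239,0,0,0,5],[7,10,239,0,0,0,5],[7,10,239,0,0,0,5],[7,10,239,0,0,0,5],[7,10,239,0,0,0,5]]]' 60
```

```text
t: 4.75
eef_pos: [0.4453, -0.2929, 0.011]
ee_rot: [-3.142, 0.0, -0.049]
force: [0.1, -0.2, 0.2]
width: 0.0051
gripper_force: 0.0
```

```bash
python3 -m jog '[[[0,0,-50,0,0,0,60],[0,0,-100,0,0,0,60],[0,0,-150,0,0,0,60],[0,0,-200,0,0,0,60],[0,0,-200,0,0,0,60]]]'
python3 - <<'E'
from h import *
im,W,P=snap("wrist"); np.savez("/tmp/wrist2.npz",im=im,W=W)
cv2.imwrite("pics/wrist2.png",cv2.resize(im,(800,600)))
for q in ("screwdriver","stray_1","cell_box"):
    print(q,[(np.round(d["uv"]).tolist(),round(d["confidence"],2),np.round(W[int(d["uv"][1]),int(d["uv"][0])],3).tolist()) for d in spot_in(q,"wrist")])
E
```

```text
t: 5.38
eef_pos: [0.4476, -0.2939, 0.2155]
ee_rot: [3.139, -0.008, -0.048]
force: [0.7, -0.1, -0.4]
width: 0.0495
gripper_force: 0.0
screwdriver [([259.0, 175.0], 0.81, [0.445, -0.293, 0.024])]
stray_1 [([309.0, 208.0], 0.65, [0.392, -0.361, 0.014])]
cell_box [([38.0, 54.0], 0.9, [0.636, -0.027, 0.103])]
```

View pics/wrist2.png

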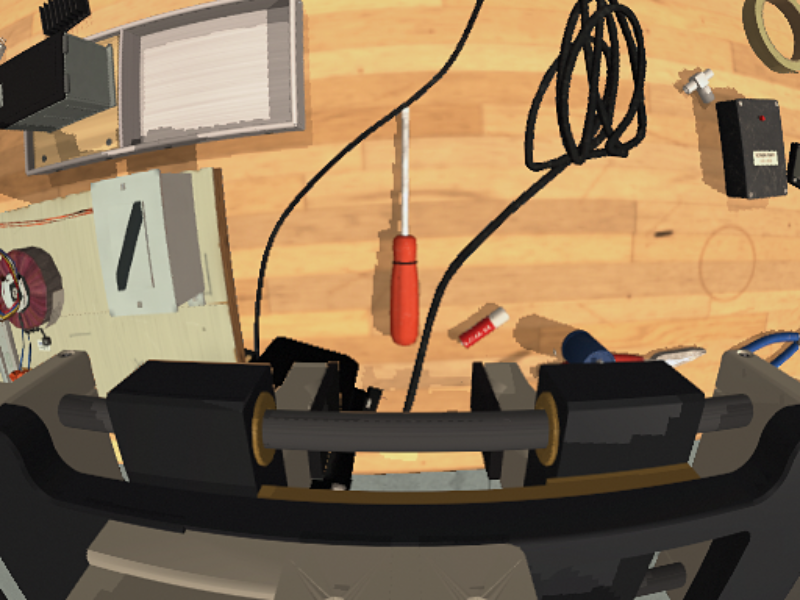

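The screwdriver still lies at (404,290), so the fingers closed over its top: the pads sit above the tips. I have to go lower, keeping clear of the cable at (440,290).

Run:
```python
from h import *
im,W,P=snap("wrist")
m=region(W,.34,.485,-.34,-.26,.014,.06); print("handle",rect(W,m))
g=im.max(-1)
for x in np.arange(.43,.48,.01):
    m=region(W,x-.004,x+.004,-.36,-.2,-.02,.06)
    d=m&(g<60)&(W[...,1]<-.307); h=m&(W[...,2]>.010)&(W[...,1]>-.31)&(W[...,1]<-.27)
    f=lambda k:(W[k][:,1].min().round(4),W[k][:,1].max().round(4),W[k][:,2].max().round(3)) if k.any() else None
    print(round(x,2),"cable",f(d),"handle",f(h))
print(arm.get_state()["eef_pos"],delta((.451,-.2905,.002),(np.pi,0,-.05)))
```

```text
handle (array([ 427.7, -291.5]), array([24.7, 98.3]), -2.6, 1209)
0.43 cable (np.float64(-0.3301), np.float64(-0.3204), np.float64(0.011)) handle (np.float64(-0.3039), np.float64(-0.2795), np.float64(0.026))
0.44 cable (np.float64(-0.3386), np.float64(-0.3262), np.float64(0.01)) handle (np.float64(-0.3042), np.float64(-0.2814), np.float64(0.026))
0.45 cable (np.float64(-0.3458), np.float64(-0.3333), np.float64(0.01)) handle (np.float64(-0.3035), np.float64(-0.2818), np.float64(0.024))
0.46 cable (np.float64(-0.3555), np.float64(-0.3404), np.float64(0.01)) handle (np.float64(-0.3039), np.float64(-0.2838), np.float64(0.022))
0.47 cable (np.float64(-0.3599), np.float64(-0.352), np.float64(0.009)) handle (np.float64(-0.3043), np.float64(-0.2844), np.float64(0.022))
[ 0.44461055 -0.29267918  0.20974955] (array([  6.7,  -2.4, 207.7]), array([-0.001,  0.002,  0.001]))
```

```bash
python3 -m jog '[[[6.5,-0.3,60,0,0,0,30],[6.5,-0.3,120,0,0,0,30],[6.5,-0.3,170,0,0,0,30],[6.5,-0.3,200,0,0,0,30],[6.5,-0.3,208,0,0,0,30],[6.5,-0.3,208,0,0,0,30],[6.5,-0.3,208,0,0,0,5],[6.5,-0.3,208,0,0,0,5],[6.5,-0.3,208,0,0,0,5],[6.5,-0.3,208,0,0,0,5],[6.5,-0.3,208,0,0,0,5]]]' 60
```

```text
t: 7.0
eef_pos: [0.4519, -0.293, 0.0032]
ee_rot: [3.142, -0.0, -0.049]
force: [0.6, -0.8, 0.2]
width: 0.0047
gripper_force: 0.0
```

Run:
```python
from h import *
im,W,P=snap("wrist")
cv2.imwrite("pics/wrist3.png",cv2.resize(im,(800,600)))
m=region(W,.34,.485,-.34,-.24,.014,.04); print("handle",rect(W,m))
```

```text
handle (array([ 436.1, -291.8]), array([20.5, 92.6]), -3.1, 1697)
```

View pics/wrist3.png

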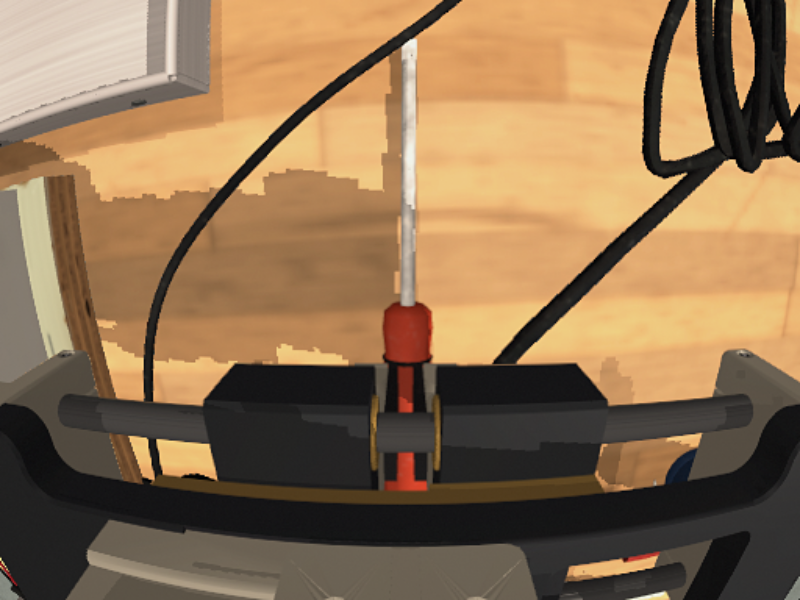

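The fingers seem to pass through the handle at the ring about 32 mm from the origin, showing at (405,370) with no grip force. So I'll grip at the stated 50 mm, after checking clearance to the black transformer.

Run:
```python
from h import *
for f in("top0","wrist2","wrist1"):
    W=np.load(f"/tmp/{f}.npz")["W"]
    m=region(W,.36,.48,-.40,-.18,.045,.16); p=W[m]
    print(f,len(p), p.max(0) if len(p) else "", np.round(p[np.argsort(-p[:,0])[:8]],3).tolist())
im,W,P=snap("wrist")
print(np.round(tool()[2]["force"],2), tool()[2]["width"])
```

```text
top0 144 [ 0.38700361 -0.18026462  0.15427925] [[0.387, -0.182, 0.132], [0.387, -0.188, 0.132], [0.387, -0.185, 0.136], [0.384, -0.193, 0.133], [0.384, -0.19, 0.135], [0.384, -0.187, 0.136], [0.384, -0.184, 0.138], [0.384, -0.181, 0.141]]
wrist2 531 [ 0.39035665 -0.18022224  0.11575389] [[0.39, -0.181, 0.068], [0.39, -0.181, 0.054], [0.39, -0.181, 0.05], [0.39, -0.181, 0.075], [0.39, -0.18, 0.057], [0.39, -0.183, 0.057], [0.39, -0.181, 0.064], [0.39, -0.182, 0.064]]
wrist1 2322 [ 0.39134355 -0.18000193  0.15412338] [[0.391, -0.18, 0.061], [0.391, -0.18, 0.101], [0.391, -0.18, 0.078], [0.391, -0.181, 0.081], [0.391, -0.18, 0.073], [0.391, -0.181, 0.051], [0.391, -0.181, 0.056], [0.391, -0.182, 0.085]]
[-0.44  0.01  0.38] 0.004935590791078068
```

```bash
python3 -m jog '[[[0,0,0,0,0,0,32],[0,0,0,0,0,0,32],[0,0,0,0,0,0,32],[0,0,-12,0,0,0,32],[-8,0,-12,0,0,0,32],[-17,0,-12,0,0,0,32],[-17,0,-10,0,0,0,32],[-17,0,-5,0,0,0,32],[-17,0,-2,0,0,0,32],[-17,0,-1,0,0,0,32],[-17,0,-1,0,0,0,32]]]' 60
```

```text
t: 8.48
eef_pos: [0.4349, -0.2921, 0.0038]
ee_rot: [-3.142, 0.0, -0.049]
force: [-0.4, 0.3, -0.6]
width: 0.0322
gripper_force: 0.0
```

```bash
python3 -m jog '[[[0,0,1,0,0,0,5],[0,0,1,0,0,0,5],[0,0,1,0,0,0,5],[0,0,1,0,0,0,5],[0,0,1,0,0,0,5],[0,0,1,0,0,0,5]]]' 60
```

```text
t: 9.22
eef_pos: [0.4349, -0.2922, 0.0031]
ee_rot: [3.142, -0.0, -0.049]
force: [0.4, -0.1, -0.3]
width: 0.0048
gripper_force: 0.0
```

Run:
```python
from h import *
im,W,P=snap("scene")
K=np.array(P["mtx"]);c=np.array(P["R"])@np.array([.435,-.292,.02])+P["t"];u=K@c/c[2];u,v=int(u[0]),int(u[1]);print(u,v)
cv2.imwrite("pics/s3.png",cv2.resize(im[v-50:v+40,u-60:u+60],(800,600),interpolation=cv2.INTER_CUBIC))
print(tool()[2]["gripper_force"],tool()[2]["width"])
```

```text
277 241
0.0 0.004974954960841749
```

View pics/s3.png

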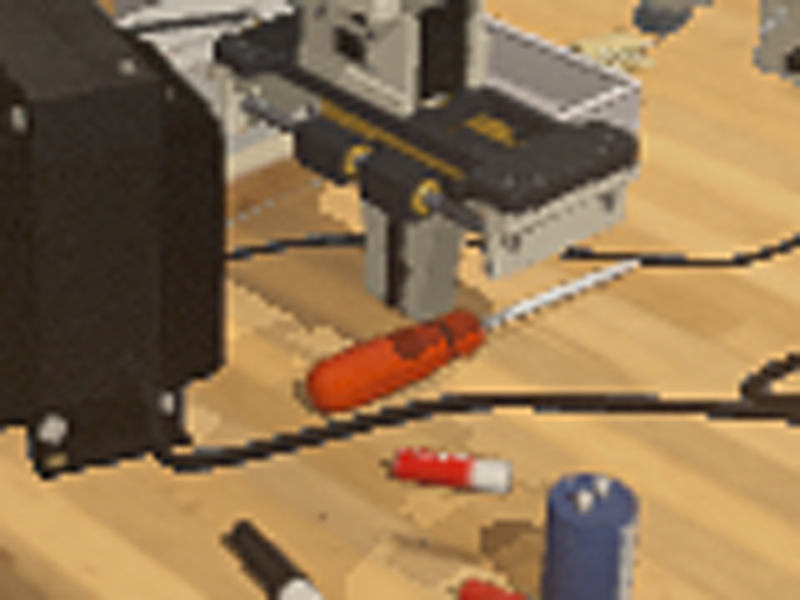

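The scene crop shows the fingertips ending at about (430,318), above and behind the handle, so the tips are higher than the reported TCP suggests. I'll measure that from the depth.

Run:
```python
from h import *
im,W,P=snap("scene")
print(tool()[0])
v0,u0=191,217
for r in range(292,345,7):
    row=[]
    for c in (385,400,415,430,445,460):
        v,u=int(v0+r/6.667),int(u0+c/6.667); row.append((np.round(W[v,u]*1000).tolist(),im[v,u].tolist()))
    print(r,[a for a,b in row])
```

```text
[ 0.43487644 -0.29217747  0.00307808]
292 [[424.0, -285.0, 47.0], [430.0, -288.0, 46.0], [421.0, -308.0, 59.0], [427.0, -311.0, 58.0], [434.0, -313.0, 56.0], [447.0, -309.0, 49.0]]
299 [[422.0, -287.0, 46.0], [426.0, -292.0, 46.0], [423.0, -307.0, 54.0], [429.0, -309.0, 53.0], [435.0, -312.0, 52.0], [444.0, -312.0, 48.0]]
306 [[471.0, -241.0, 2.0], [428.0, -290.0, 41.0], [423.0, -306.0, 50.0], [428.0, -310.0, 50.0], [435.0, -312.0, 48.0], [499.0, -263.0, 0.0]]
313 [[469.0, -243.0, -0.0], [474.0, -247.0, -0.0], [424.0, -306.0, 47.0], [428.0, -311.0, 47.0], [436.0, -311.0, 44.0], [491.0, -270.0, 3.0]]
320 [[462.0, -250.0, 2.0], [468.0, -253.0, 1.0], [423.0, -307.0, 44.0], [429.0, -310.0, 43.0], [462.0, -288.0, 19.0], [460.0, -298.0, 24.0]]
327 [[454.0, -257.0, 1.0], [460.0, -261.0, 0.0], [436.0, -295.0, 26.0], [442.0, -298.0, 25.0], [453.0, -297.0, 20.0], [459.0, -299.0, 18.0]]
334 [[423.0, -287.0, 25.0], [424.0, -295.0, 27.0], [435.0, -296.0, 23.0], [441.0, -299.0, 22.0], [447.0, -302.0, 21.0], [457.0, -301.0, 16.0]]
341 [[413.0, -297.0, 30.0], [422.0, -296.0, 25.0], [433.0, -298.0, 22.0], [436.0, -304.0, 23.0], [445.0, -304.0, 19.0], [456.0, -302.0, 14.0]]
```

```bash
python3 -m jog '[[[15,-0.4,0,0,0,0,29],[15,-0.4,0,0,0,0,29],[15,-0.4,0,0,0,0,29],[15,-0.4,10,0,0,0,29],[15,-0.4,18,0,0,0,29],[15,-0.4,24,0,0,0,29],[15,-0.4,29,0,0,0,29],[15,-0.4,32,0,0,0,29],[15,-0.4,32,0,0,0,29]]]' 60
python3 - <<'E'
from h import *
im,W,P=snap("scene")
m=region(W,.42,.47,-.33,-.26,.0,.08)
hsv=cv2.cvtColor(im,cv2.COLOR_BGR2HSV); m&=hsv[...,1]<70
p=W[m]; print(len(p)); print(np.round(p[np.argsort(p[:,2])[:12]]*1000).tolist())
E
```

```text
t: 10.45
eef_pos: [0.4497, -0.2925, -0.0291]
ee_rot: [-3.142, 0.0, -0.049]
force: [-0.2, -0.7, 0.1]
width: 0.0291
gripper_force: 0.0
181
[[429.0, -328.0, 9.0], [426.0, -326.0, 9.0], [424.0, -324.0, 10.0], [444.0, -322.0, 10.0], [439.0, -310.0, 11.0], [440.0, -267.0, 12.0], [450.0, -324.0, 12.0], [448.0, -322.0, 12.0], [455.0, -323.0, 13.0], [440.0, -271.0, 13.0], [435.0, -322.0, 14.0], [440.0, -321.0, 15.0]]
```

```bash
python3 -m jog '[[[0,0,3,0,0,0,29],[0,0,5,0,0,0,29],[0,0,5,0,0,0,29],[0,0,5,0,0,0,5],[0,0,5,0,0,0,5],[0,0,5,0,0,0,5],[0,0,5,0,0,0,5],[0,0,5,0,0,0,5]]]' 60
```

```text
t: 11.5
eef_pos: [0.4499, -0.2925, -0.0339]
ee_rot: [-3.142, -0.0, -0.049]
force: [-0.3, -0.3, -0.7]
width: 0.021
gripper_force: 59.9
```

```bash
python3 -m jog '[[[0,0,-60,0,0,0,5],[0,0,-120,0,0,0,5],[0,0,-180,0,0,0,5],[0,0,-234,0,0,0,5],[0,0,-234,0,0,0,5],[0,0,-234,0,0,0,5]]]' 60
python3 - <<'E'
from h import *
print(arm.get_state()["q"])
D=np.load("/tmp/top1.npz"); W=D["W"]; im=D["im"]
for (u,v) in ((310,255),(340,250),(325,300),(380,290),(420,250),(440,300),(500,300),(585,310),(585,350),(340,400),(320,500)):
    print((u,v),np.round(W[int(v*.64),int(u*.64)],3))
im,W,P=snap("top"); np.savez("/tmp/top2.npz",im=im,W=W)
m=region(W,.5,.8,.3,.6,.2,.7);p=W[m];print("lamp",p.min(0),p.max(0))
E
```

```text
t: 12.25
eef_pos: [0.4494, -0.2921, 0.1995]
ee_rot: [-3.141, 0.0, -0.049]
force: [-0.3, 1.1, -1.7]
width: 0.0212
gripper_force: 59.9
[-2.10936272e-01  1.24408934e-01 -2.80395003e-01 -7.03408284e-04
 -1.16641140e+00  1.73294180e+00]
(310, 255) [ 0.494 -0.031  0.709]
(340, 250) [ 0.499 -0.058  0.708]
(325, 300) [ 0.452 -0.045  0.701]
(380, 290) [ 0.461 -0.097  0.71 ]
(420, 250) [ 0.501 -0.134  0.7  ]
(440, 300) [ 0.45  -0.152  0.711]
(500, 300) [ 0.45  -0.208  0.709]
(585, 310) [ 0.438 -0.28   0.728]
(585, 350) [ 0.402 -0.279  0.727]
(340, 400) [ 0.358 -0.063  0.75 ]
(320, 500) [ 0.28  -0.05   0.781]
lamp [0.50000157 0.30054903 0.20000581] [0.79998096 0.56648298 0.41349637]
```

Run:
```python
from h import *
W=np.load("/tmp/top2.npz")["W"]
for z0,z1 in((.28,.45),):
    p=W[region(W,.5,.85,.25,.6,z0,z1)];print("lamp",np.percentile(p,[0,2],axis=0).round(3),np.percentile(p,[98,100],axis=0).round(3),len(p))
m=region(W,.55,.75,-.06,.1,.09,.12);print("lid",m.sum(), rect(W,m) if m.sum()>50 else 0)
print(delta((.6313,.2096,.2),(np.pi,0,-1.4765)))
```

```text
lamp [[0.576 0.25  0.306]
 [0.586 0.26  0.33 ]] [[0.847 0.478 0.406]
 [0.85  0.495 0.413]] 6943
lid 284 (array([648.1,  31.7]), array([48.9, 62.1]), 4.5, 284)
(array([ 157.5, -510. ,   -1.1]), array([1.000e-03, 2.000e-03, 1.427e+00]))
```

```bash
python3 -m jog '[[[0,-45,-20,0,0,0,5],[10,-90,-30,0,0,0.14,5],[25,-140,-30,0,0,0.28,5],[40,-190,-30,0,0,0.42,5],[60,-240,-30,0,0,0.56,5],[80,-290,-30,0,0,0.70,5],[100,-340,-30,0,0,0.84,5],[120,-390,-30,0,0,0.98,5],[140,-435,-20,0,0,1.12,5],[150,-475,-10,0,0,1.26,5],[157.5,-500,-5,0,0,1.40,5],[157.5,-510,0,0,0,1.427,5],[157.5,-510,0,0,0,1.427,5],[157.5,-510,0,0,0,1.427,5]]]' 60
python3 - <<'E'
from h import *
print(arm.get_state()["q"],arm.get_state()["width"])
for n in("scene","wrist","top"):
    im,W,P=snap(n); np.savez(f"/tmp/{n}4.npz",im=im,W=W)
    if n!="scene":cv2.imwrite(f"pics/{n}4.png",cv2.resize(im,(800,600)))
    for q in ("screwdriver","blade_tip","cell_box"):
        print(n,q,[(np.round(d["uv"]).tolist(),round(d["confidence"],2),np.round(W[int(d["uv"][1]),int(d["uv"][0])],3).tolist()) for d in spot_in(q,n)])
    m=region(W,.55,.75,-.06,.11,.09,.115); print("lid",m.sum(), rect(W,m) if m.sum()>50 else 0)
    m=region(W,.6,.68,.05,.2,.20,.29); print("driver",m.sum(), rect(W,m) if m.sum()>20 else 0)
E
```

```text
t: 14.05
eef_pos: [0.6317, 0.2086, 0.1991]
ee_rot: [3.14, -0.001, -1.475]
force: [-0.0, -0.7, -0.7]
width: 0.0211
gripper_force: 59.9
[ 6.11445062e-01  3.39375518e-01  2.07653337e-03  2.61048437e-05
 -1.23530268e+00 -5.15829385e-01] 0.021108561015561248
scene screwdriver [([225.0, 125.0], 0.41, [0.637, 0.204, 0.253])]
scene blade_tip [([259.0, 184.0], 0.22, [0.621, -0.012, 0.072])]
scene cell_box [([261.0, 178.0], 0.94, [0.621, -0.023, 0.1])]
lid 211 (array([649.3,   9.3]), array([68. , 89.6]), -86.6, 211)
driver 125 (array([621.8, 144.8]), array([ 56.9, 117.7]), 81.4, 125)
wrist screwdriver [([260.0, 220.0], 0.96, [0.635, 0.186, 0.253])]
wrist blade_tip [([259.0, 223.0], 0.62, [0.636, 0.187, 0.256])]
wrist cell_box [([256.0, 26.0], 0.73, [0.652, 0.047, 0.103])]
lid 2010 (array([648.7,  36.5]), array([41.6, 62. ]), 4.9, 2010)
driver 4445 (array([627.8, 137.3]), array([ 46.3, 128.3]), 86.7, 4445)
top screwdriver [([154.0, 155.0], 0.51, [0.699, 0.202, -0.004])]
top blade_tip [([163.0, 150.0], 0.69, [0.715, 0.173, -0.0])]
top cell_box [([210.0, 164.0], 0.83, [0.645, 0.009, 0.105])]
lid 618 (array([649.4,  12.5]), array([63.7, 86.8]), -85.1, 618)
driver 108 (array([635.7, 136.5]), array([ 18.9, 127.3]), 89.2, 108)
```

View pics/wrist4.png

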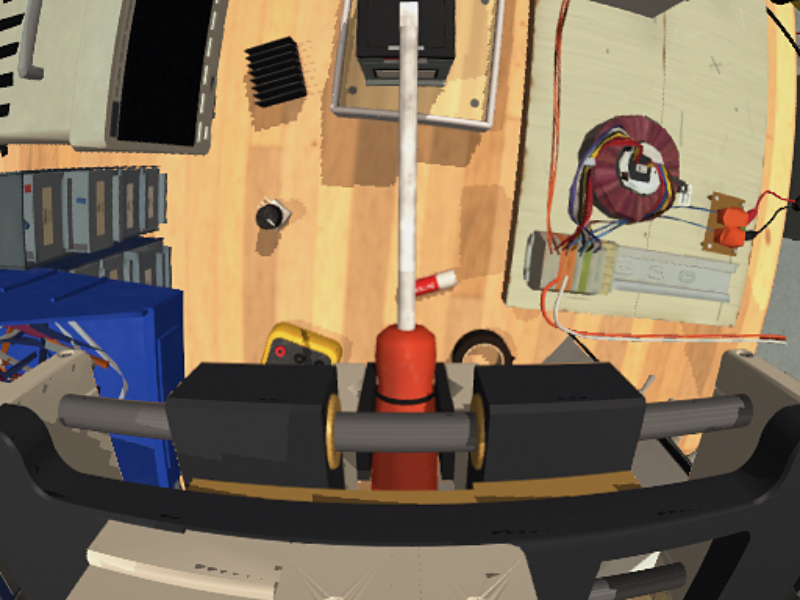

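The wrist view shows the driver firmly held, blade tip at (408,5) pointing at the box notch at (405,70). One stray is at (435,283), below the shaft.

Run:
```python
from h import *
p0,R0,s=tool(); print(p0,R0.as_euler("xyz"))
for n in("wrist","top"):
    W=np.load(f"/tmp/{n}4.npz")["W"]
    T=R0.inv().apply((W-p0).reshape(-1,3)).reshape(W.shape)*1000
    m=(T[...,0]>15)&(T[...,0]<180)&(abs(T[...,1])<20)&(T[...,2]>-75)&(T[...,2]<-20)
    q=T[m]; print(n,len(q),"xmax",np.percentile(q[:,0],[98,99.5,100]).round(1))
    for a in range(50,150,15):
        k=q[(q[:,0]>a)&(q[:,0]<a+15)]
        if len(k): print(a,"y",k[:,1].min().round(1),k[:,1].max().round(1),"ztop",np.percentile(k[:,2],10).round(1),len(k))
```

```text
[0.63208559 0.20917566 0.20016644] [-3.14146537e+00  1.09550907e-04 -1.47586519e+00]
wrist 3338 xmax [133.3 136.1 137.5]
50 y -2.9 2.8 ztop -46.1 344
65 y -2.8 2.2 ztop -45.3 329
80 y -2.8 2.8 ztop -44.7 346
95 y -2.8 2.8 ztop -43.8 337
110 y -2.3 3.4 ztop -43.2 314
125 y -2.8 3.5 ztop -41.4 221
top 107 xmax [134.4 136.8 137. ]
50 y -0.6 3.3 ztop -45.7 12
65 y -2.0 4.0 ztop -44.1 15
80 y -1.0 2.8 ztop -45.6 11
95 y -1.6 4.3 ztop -43.2 14
110 y -1.4 4.9 ztop -43.1 14
125 y 0.2 3.7 ztop -41.5 10
```

```bash
python3 -m jog '[[[0,0,40,0,0,0,5],[0,0,80,0,0,0,5],[0,0,115,0,0,0,5],[0,0,140,0,0,0,5],[0,0,149,0,0,0,5],[0,0,149,0,0,0,5],[0,0,149,0,0,0,5]]]' 60
python3 - <<'E'
from h import *
p0,R0,s=tool(); print(p0,R0.as_euler("xyz"),s["q"])
for n in("wrist","scene","top"):
    im,W,P=snap(n)
    m=region(W,.55,.75,-.06,.11,.09,.115); print(n,"lid",m.sum(), rect(W,m) if m.sum()>50 else 0)
    T=R0.inv().apply((W-p0).reshape(-1,3)).reshape(W.shape)*1000
    m=(T[...,0]>60)&(T[...,0]<150)&(abs(T[...,1])<12)&(T[...,2]>-55)&(T[...,2]<-25); q=W[m]
    if len(q): i=np.argsort(q[:,1])[:6]; print("tip pts",np.round(q[i]*1000).tolist()); 
print(delta((.6351,.1739,.051),(np.pi,0,-1.4826)))
E
```

```text
t: 15.52
eef_pos: [0.633, 0.2097, 0.0525]
ee_rot: [-3.14, 0.001, -1.476]
force: [0.7, -0.8, -0.3]
width: 0.0208
gripper_force: 59.9
[0.63296557 0.20970427 0.05247679] [-3.13961327e+00  7.60154092e-04 -1.47556737e+00] [ 6.11893235e-01  4.53317955e-01 -1.78162458e-01  3.93155528e-04
 -9.37219428e-01 -5.16897460e-01]
wrist lid 724 (array([643.7,  91.8]), array([ 6. , 36.8]), -85.4, 724)
tip pts [[647.0, 73.0, 90.0], [644.0, 73.0, 91.0], [643.0, 74.0, 92.0], [644.0, 74.0, 90.0], [643.0, 74.0, 90.0], [643.0, 74.0, 92.0]]
scene lid 214 (array([644. ,  36.9]), array([ 67.1, 144.6]), -84.1, 214)
tip pts [[642.0, 79.0, 94.0], [641.0, 84.0, 93.0], [638.0, 86.0, 93.0], [644.0, 93.0, 94.0], [640.0, 95.0, 94.0], [637.0, 97.0, 95.0]]
top lid 634 (array([647.5,  39.5]), array([ 63.2, 141.1]), -85.1, 634)
tip pts [[644.0, 73.0, 86.0], [646.0, 76.0, 89.0], [643.0, 76.0, 87.0], [642.0, 78.0, 93.0], [646.0, 79.0, 88.0], [645.0, 81.0, 94.0]]
(array([35.7,  1. ,  1.2]), array([-0.002,  0.001,  0.007]))
```

```bash
python3 -m jog '[[[8,0,0,0,0,0,5],[16,0,0,0,0,0,5],[22,0.5,0,0,0,0,5],[28,0.5,0,0,0,0,5],[34,1,0,0,0,0,5],[34,1,0,0,0,0,5],[34,1,0,0,0,0,5]]]' 60
python3 - <<'E'
from h import *
p0,R0,s=tool(); print(p0,s["force"])
for n in("wrist","top"):
    im,W,P=snap(n)
    m=region(W,.55,.75,-.06,.053,.097,.115); print(n,"lid",m.sum(), rect(W,m) if m.sum()>50 else 0)
    T=R0.inv().apply((W-p0).reshape(-1,3)).reshape(W.shape)*1000
    m=(T[...,0]>60)&(T[...,0]<150)&(abs(T[...,1])<12)&(T[...,2]>-48)&(T[...,2]<-25); q=W[m]
    if len(q): i=np.argsort(q[:,1])[:6]; print("tip pts",np.round(q[i]*1000).tolist())
    if n=="wrist": cv2.imwrite("pics/wrist5.png",cv2.resize(im[:200,150:400],(800,600)))
E
```

```text
t: 16.55
eef_pos: [0.6343, 0.1754, 0.051]
ee_rot: [-3.142, 0.0, -1.476]
force: [-0.1, -0.9, -0.0]
width: 0.0213
gripper_force: 59.9
[0.63431317 0.17536178 0.0510451 ] [-0.0701741  -0.92137256 -0.02459161]
wrist lid 2273 (array([647.9,  48.4]), array([13.7, 62. ]), 4.5, 2273)
tip pts [[635.0, 53.0, 83.0], [636.0, 53.0, 83.0], [634.0, 53.0, 85.0], [639.0, 53.0, 83.0], [637.0, 53.0, 85.0], [638.0, 53.0, 85.0]]
top lid 557 (array([649.7,  12.1]), array([62.3, 86.2]), -85.2, 557)
tip pts [[644.0, 27.0, 98.0], [659.0, 27.0, 98.0], [650.0, 30.0, 97.0], [656.0, 33.0, 98.0], [644.0, 36.0, 98.0], [656.0, 36.0, 96.0]]
```

View pics/wrist5.png

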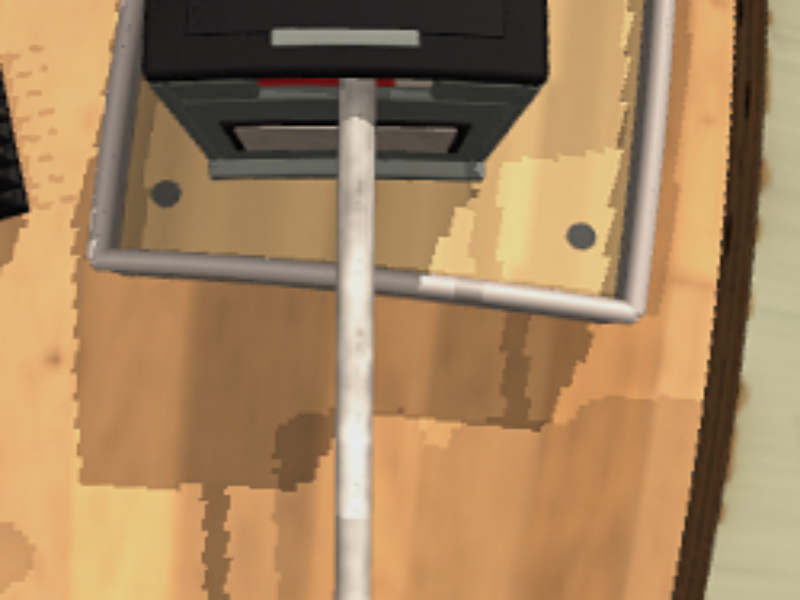

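The blade is in the notch under the lid: the shaft enters at (357,90), with a red cell visible just behind it. Now I lever the lid up along the hinge arc.

```bash
python3 -m jog '[[[0,0,-6,0,0,0,5],[1,0,-12,0,0,0,5],[2,0,-19,0,0,0,5],[4,0,-26,0,0,0,5],[6,0,-32,0,0,0,5],[9,0,-38,0,0,0,5],[13,0,-44,0,0,0,5],[17,0,-50,0,0,0,5],[22,0,-55,0,0,0,5],[22,0,-55,0,0,0,5]]]' 60
cat > lid.py <<'E'
from h import *
p0,R0,s=tool(); print("tcp",p0.round(4),"F",np.round(s["force"],1),"w",s["width"])
for n in("wrist","top","scene"):
    im,W,P=snap(n); c=np.array([.6494,.0125]); yd=np.array([-.088,.996]); xd=np.array([.996,.088])
    a=(W[...,:2]-c)@yd; b=(W[...,:2]-c)@xd
    m=(abs(b)<29)&(abs(b)>.010)&(abs(b)<.029)&(a>-.075)&(a<.045)&(W[...,2]>.104)&(W[...,2]<.22)&(im.max(-1)<90)
    if m.sum()>15:
        A=np.c_[a[m]+.042,W[m][:,2]-.097]; ang=np.arctan2(A[:,1],A[:,0]); print(n,m.sum(),"lid ang pct",np.percentile(ang,[10,50,90]).round(2),"r max",np.hypot(*A.T).max().round(3))
E
python3 lid.py
```

```text
t: 17.9
eef_pos: [0.6366, 0.1529, 0.1066]
ee_rot: [-3.141, 0.0, -1.476]
force: [0.4, -0.0, -0.8]
width: 0.0212
gripper_force: 59.9
tcp [0.6366 0.1529 0.1066] F [ 0.4 -0.  -0.8] w 0.021234309441366693
wrist 1862 lid ang pct [0.76 0.8  0.82] r max 0.088
top 282 lid ang pct [0.78 0.83 1.02] r max 0.087
scene 130 lid ang pct [0.82 0.89 1.16] r max 0.083
```

Lid at ~0.8 rad, as planned. Continue relative to this pose.

```bash
python3 -m jog '[[[5,0,-4,0,0,0,5],[10,0,-8,0,0,0,5],[16,0,-11,0,0,0,5],[22,0,-14,0,0,0,5],[28,0,-16,0,0,0,5],[35,0,-18,0,0,0,5],[41,0,-19,0,0,0,5],[47,0,-19,0,0,0,5],[53,0,-19,0,0,0,5],[58,0,-19,0,0,0,5],[62,0,-19,0,0,0,5],[65,0,-19,0,0,0,5],[67,0,-19,0,0,0,5],[67,0,-19,0,0,0,5]]]' 60
python3 lid.py
```

```text
t: 19.8
eef_pos: [0.6427, 0.0867, 0.125]
ee_rot: [3.142, 0.0, -1.476]
force: [-1.0, 1.0, -1.6]
width: 0.0214
gripper_force: 59.9
tcp [0.6427 0.0867 0.125 ] F [-1.   1.  -1.6] w 0.021436707514269016
wrist 3937 lid ang pct [1.66 1.72 1.73] r max 0.086
top 65 lid ang pct [1.69 1.73 1.77] r max 0.086
scene 112 lid ang pct [1.8  1.85 2.03] r max 0.086
```

```bash
python3 -m jog '[[[1,0,0,0,0,0,5],[2,0,0,0,0,0,5],[3,0,0,0,0,0,5],[4,0,0,0,0,0,5],[5,0,0,0,0,0,5],[5,0,0,0,0,0,5]]]' 60
python3 lid.py
```

```text
t: 20.7
eef_pos: [0.6432, 0.0816, 0.125]
ee_rot: [3.142, -0.0, -1.476]
force: [0.4, 1.0, -1.6]
width: 0.0212
gripper_force: 59.9
tcp [0.6432 0.0816 0.125 ] F [ 0.4  1.  -1.6] w 0.021178477746641177
wrist 4110 lid ang pct [1.79 1.8  1.82] r max 0.086
top 76 lid ang pct [1.81 1.82 1.86] r max 0.087
scene 110 lid ang pct [1.87 1.94 2.2 ] r max 0.088
```

```bash
python3 -m jog '[[[-10,0,0,0,0,0,5],[-30,0,0,0,0,0,5],[-60,0,0,0,0,0,5],[-85,0,-10,0,0,0,5],[-95,0,-50,0,0,0,5],[-95,0,-95,0,0,0,5],[-95,0,-95,0,0,0,5],[-95,0,-95,0,0,0,5]]]' 60
python3 lid.py
python3 - <<'E'
from h import *
print(delta((.4499,-.2925,.22),(np.pi,0,-.049)))
im,W,P=snap("top"); np.savez("/tmp/top6.npz",im=im,W=W); cv2.imwrite("pics/top6.png",cv2.resize(im,(800,600)))
E
```

```text
t: 21.85
eef_pos: [0.6338, 0.1771, 0.2203]
ee_rot: [-3.141, 0.0, -1.475]
force: [0.5, -0.0, -0.8]
width: 0.0209
gripper_force: 59.9
tcp [0.6338 0.1771 0.2203] F [ 0.5 -0.  -0.8] w 0.02092132689997064
top 67 lid ang pct [1.68 1.73 1.77] r max 0.085
scene 115 lid ang pct [1.79 1.85 2.04] r max 0.087
(array([ 4.492e+02,  2.273e+02, -3.000e-01]), array([ 2.000e-03,  1.000e-03, -1.427e+00]))
```

```bash
python3 -m jog '[[[20,10,-10,0,0,-0.05,5],[60,30,-10,0,0,-0.18,5],[105,52,-10,0,0,-0.32,5],[150,75,-10,0,0,-0.46,5],[195,98,-10,0,0,-0.60,5],[240,120,-10,0,0,-0.75,5],[285,143,-10,0,0,-0.90,5],[330,166,-10,0,0,-1.05,5],[375,190,-10,0,0,-1.2,5],[415,210,-10,0,0,-1.33,5],[440,223,-5,0,0,-1.42,5],[449,227,0,0,0,-1.427,5],[449,227,0,0,0,-1.427,5],[449,227,0,0,0,-1.427,5]]]' 60
python3 -c "
from h import *
print(delta((.4499,-.2925,-.031),(np.pi,0,-.049)))
im,W,P=snap('wrist')
print([(np.round(d['uv']),round(d['confidence'],2)) for d in spot_in('screwdriver','wrist')])"
```

```text
t: 23.8
eef_pos: [0.4512, -0.2916, 0.22]
ee_rot: [-3.142, 0.0, -0.049]
force: [0.6, -0.1, 0.3]
width: 0.0213
gripper_force: 59.9
(array([ -1.2,   1. , 251. ]), array([-0.,  0., -0.]))
[(array([259., 220.]), 0.75)]
```

```bash
python3 -m jog '[[[-1,1,60,0,0,0,5],[-1,1,120,0,0,0,5],[-1,1,180,0,0,0,5],[-1,1,220,0,0,0,5],[-1,1,240,0,0,0,5],[-1,1,248,0,0,0,5],[-1,1,252,0,0,0,5],[-1,1,252,0,0,0,5],[-1,1,252,0,0,0,29],[-1,1,252,0,0,0,29],[-1,1,252,0,0,0,29],[-1,1,252,0,0,0,29],[-1,1,235,0,0,0,29],[-1,1,200,0,0,0,29],[-1,1,140,0,0,0,40],[-1,1,80,0,0,0,40],[-1,1,40,0,0,0,40],[-1,1,20,0,0,0,40],[-1,1,20,0,0,0,40]]]' 60
python3 - <<'E'
from h import *
im,W,P=snap("wrist")
m=region(W,.34,.485,-.34,-.26,.014,.06); print("handle",rect(W,m),np.nanmax(W[m][:,2]))
print(arm.get_state()["eef_pos"])
W=np.load("/tmp/top6.npz")["W"]
p=W[region(W,.59,.71,-.06,.075,.06,.2)]
m=region(W,.59,.71,-.06,.075,.085,.105); print("box rim top",rect(W,m))
E
```

```text
t: 26.28
eef_pos: [0.4506, -0.2935, 0.2018]
ee_rot: [3.141, -0.003, -0.049]
force: [-0.2, -0.8, 0.4]
width: 0.0401
gripper_force: 0.0
handle (array([ 431.4, -286.8]), array([ 25.6, 104.4]), -3.5, 1240) 0.027572861812022585
[ 0.44978045 -0.29308509  0.20018945]
box rim top (array([649.3,  13. ]), array([63.9, 85.6]), -85.9, 148)
```

View pics/top6.png

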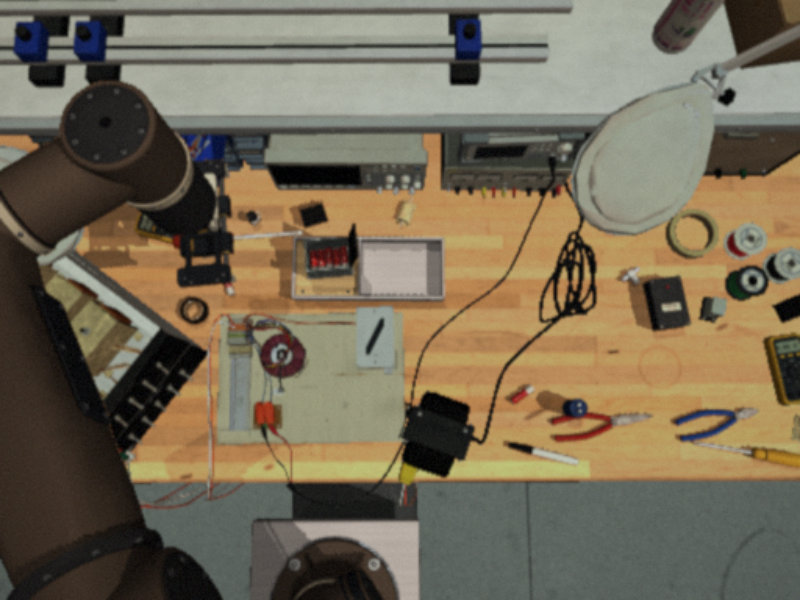

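The top view shows the lid upright at (352,245) and a row of red cells in the open box at (327,258). The driver lies back on the bench under the arm. Next I straighten the box against the stop.

Run:
```python
from h import *
W=np.load("/tmp/top6.npz")["W"]
for a,b in((.69,.71),(.57,.59)):
    m=region(W,a,b,-.205,-.06 if 1 else .08,.024,.045); p=W[m][:,:2].astype(np.float32)
    v=cv2.fitLine(p,cv2.DIST_HUBER,0,.001,.001).ravel(); print(len(p),np.degrees(np.arctan2(v[1],v[0])),v[2:])
m=region(W,.585,.69,-.056,-.035,.031,.045); p=W[m][:,:2].astype(np.float32); v=cv2.fitLine(p,cv2.DIST_HUBER,0,.001,.001).ravel(); print("stop",len(p),np.degrees(np.arctan2(v[1],v[0])),v[2:])
m=region(W,.585,.69,-.225,-.20,.026,.045); p=W[m][:,:2].astype(np.float32); v=cv2.fitLine(p,cv2.DIST_HUBER,0,.001,.001).ravel(); print("end",len(p),np.degrees(np.arctan2(v[1],v[0])),v[2:])
print(delta((.647,.092,.2),(np.pi,0,-1.571)))
```

```text
98 89.45559 [ 0.695268   -0.13436966]
93 89.342476 [ 0.57533747 -0.1331713 ]
stop 54 -0.6993493 [ 0.61893606 -0.0458221 ]
end 60 0.748959 [ 0.6283724 -0.2117195]
(array([ 178.1, -394.3,    0.4]), array([-1.000e-03, -1.000e-03,  1.522e+00]))
```

```bash
python3 -m jog '[[[0,-30,-30,0,0,0,40],[15,-70,-40,0,0,0.15,40],[35,-115,-40,0,0,0.3,40],[60,-160,-40,0,0,0.45,40],[85,-205,-40,0,0,0.6,40],[110,-255,-40,0,0,0.75,40],[130,-305,-40,0,0,0.9,40],[150,-350,-40,0,0,1.05,40],[165,-380,-40,0,0,1.2,40],[178,-394,-30,0,0,1.35,40],[178,-394,-10,0,0,1.5,40],[178,-394,0,0,0,1.53,40],[178,-394,0,0,0,1.53,40],[178,-394,0,0,0,1.53,40]]]' 20
python3 - <<'E'
from h import *
p0,R0,s=tool(); print(p0,s["q"])
im,W,P=snap("wrist"); np.savez("/tmp/wrist7.npz",im=im,W=W); cv2.imwrite("pics/wrist7.png",cv2.resize(im,(800,600)))
im,W,P=snap("top"); m=region(W,.59,.71,-.06,.075,.085,.105); print("box rim top",rect(W,m),m.sum())
print(delta((.647,.092,.008),(np.pi,0,-1.581)))
E
```

```text
t: 28.08
eef_pos: [0.647, 0.0914, 0.2007]
ee_rot: [-3.141, 0.0, -1.577]
force: [0.9, -0.3, 0.5]
width: 0.04
gripper_force: 0.0
[0.6470473  0.09142158 0.2006509 ] [ 4.38460243e-01  3.17558418e-01 -2.60662121e-02  3.27735265e-04
 -1.22647998e+00 -4.44852619e-01]
box rim top (array([649.8,  13.4]), array([63.5, 86.3]), -84.5, 139) 139
(array([ -0.3,   0.4, 193. ]), array([-0.001,  0.   ,  0.003]))
```

View pics/wrist7.png

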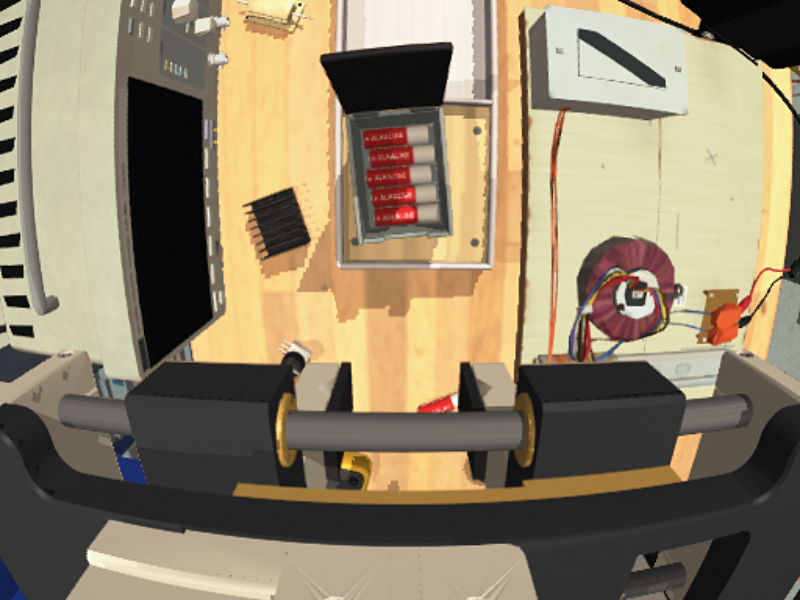

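The wrist view shows five cells in the open box (365–435, 130–220), the lid leaning toward the tray and the deck rail at row 265. Now I push low on the end wall to seat it on the stop.

```bash
python3 -m jog '[[[0,0.4,60,0,0,0.003,40],[0,0.4,120,0,0,0.003,40],[0,0.4,170,0,0,0.003,40],[0,0.4,190,0,0,0.003,40],[0,0.4,193,0,0,0.003,40],[4,0.4,193,0,0,0.003,40],[8,0.4,193,0,0,0.003,40],[12,0.4,193,0,0,0.003,40],[16,0.4,193,0,0,0.003,40],[20,0.4,193,0,0,0.003,40],[24,0.4,193,0,0,0.003,40],[28,0.4,193,0,0,0.003,40],[31,0.4,193,0,0,0.003,40],[31,0.4,193,0,0,0.003,40]]]' 20
cat > box.py <<'E'
from h import *
p0,R0,s=tool(); print(p0.round(4),"F",np.round(s["force"],1))
im,W,P=snap("top"); m=region(W,.59,.71,-.07,.075,.085,.105); print("box rim top",rect(W,m),m.sum())
E
python3 box.py
```

```text
t: 29.92
eef_pos: [0.6462, 0.0605, 0.0071]
ee_rot: [-3.142, -0.0, -1.582]
force: [0.1, 1.0, 0.2]
width: 0.0395
gripper_force: 0.3
[0.6462 0.0605 0.0071] F [0.1 1.  0.2]
box rim top (array([647.8,  -7.2]), array([63.3, 65.6]), -88.3, 91) 91
```

```bash
python3 -m jog '[[[1,0,0,0,0,0,40],[2,0,0,0,0,0,40],[3,0,0,0,0,0,40],[4,0,0,0,0,0,40],[4,0,0,0,0,0,40]]]' 20; python3 box.py
```

```text
t: 30.6
eef_pos: [0.646, 0.0565, 0.007]
ee_rot: [3.141, -0.0, -1.582]
force: [1.1, 1.7, -0.5]
width: 0.0399
gripper_force: 0.6
[0.646  0.0565 0.007 ] F [ 1.1  1.7 -0.5]
box rim top (array([645.1, -10.4]), array([62.6, 63.3]), 3.8, 81) 81
```

```bash
python3 -m jog '[[[1,0,0,0,0,0,40],[2,0,0,0,0,0,40],[3,0,0,0,0,0,40],[4,0,0,0,0,0,40],[4,0,0,0,0,0,40]]]' 20; python3 box.py
```

```text
t: 31.28
eef_pos: [0.6467, 0.0552, 0.0076]
ee_rot: [-3.14, 0.003, -1.582]
force: [-1.2, 12.5, 2.0]
width: 0.04
gripper_force: 6.5
[0.6467 0.0552 0.0076] F [-1.2 12.5  2. ]
box rim top (array([646.6, -12.9]), array([62.9, 63.3]), -0.5, 106) 106
```

Seated against the stop (12.5 N). Now push high, following the tipping arc; first part.

```bash
python3 -m jog '[[[-13,0,0,0,0,0,40],[-13,0,-20,0,0,0,40],[-13,0,-39,0,0,0,40],[-13,0,-39,0,0,0,40],[-3,0,-39,0,0,0,40],[2.5,0,-45,0,0,0,40],[8,0,-51,0,0,0,40],[14,0,-56,0,0,0,40],[20.5,0,-61,0,0,0,40],[27,0,-66,0,0,0,40],[34,0,-71,0,0,0,40],[34,0,-71,0,0,0,40]]]' 20
python3 - <<'E'
from h import *
p0,R0,s=tool(); print(p0.round(4),"F",np.round(s["force"],1))
im,W,P=snap("scene"); cv2.imwrite("pics/s8.png",cv2.resize(im[130:250,190:350],(800,600),interpolation=cv2.INTER_CUBIC))
E
```

```text
t: 32.83
eef_pos: [0.6462, 0.0191, 0.0791]
ee_rot: [-3.14, 0.001, -1.582]
force: [-2.8, 7.4, 10.2]
width: 0.0397
gripper_force: 5.8
[0.6462 0.0191 0.0791] F [-2.8  7.4 10.2]
```

View pics/s8.png

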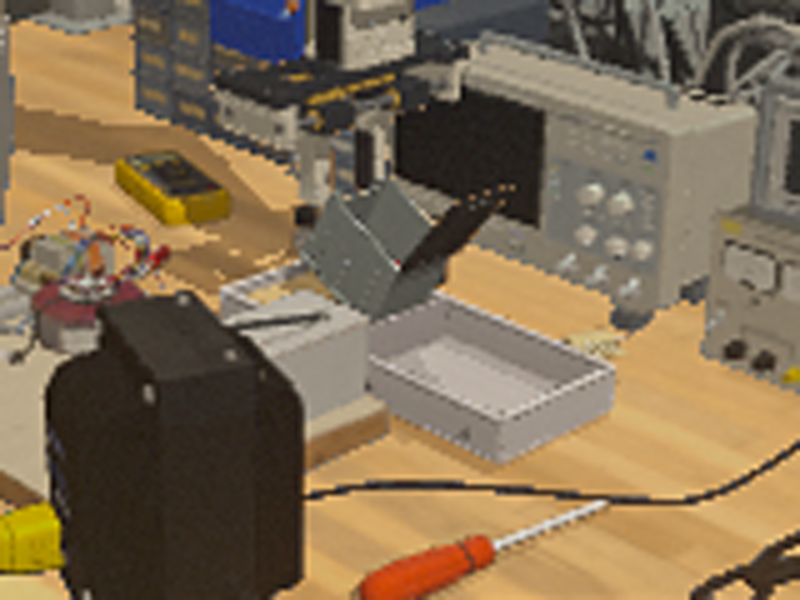

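The scene crop shows the box tilted about 35° over the stop at (370,250), lid open toward the tray, fingers behind it at (335,165). The driver lies on the bench. I continue the push.

```bash
python3 -m jog '[[[8,0,-4,0,0,0,40],[16,0,-8,0,0,0,40],[24,0,-10.5,0,0,0,40],[32,0,-12.5,0,0,0,40],[40,0,-13.5,0,0,0,40],[49,0,-14,0,0,0,40],[58,0,-14,0,0,0,40],[66,0,-14,0,0,0,40],[66,0,-14,0,0,0,40],[60,0,-50,0,0,0,40],[30,0,-100,0,0,0,40],[0,0,-110,0,0,0,40],[0,0,-110,0,0,0,40],[0,0,-110,0,0,0,40]]]' 20
python3 - <<'E'
from h import *
p0,R0,s=tool(); print(p0.round(4),"F",np.round(s["force"],1))
im,W,P=snap("scene"); np.savez("/tmp/scene9.npz",im=im,W=W)
a=cv2.resize(im[130:250,190:350],(400,300),interpolation=cv2.INTER_CUBIC)
im,W,P=snap("wrist"); np.savez("/tmp/wrist9.npz",im=im,W=W); b=cv2.resize(im,(400,300))
im,W,P=snap("top"); np.savez("/tmp/top9.npz",im=im,W=W); c=cv2.resize(im[110:230,150:310],(400,300),interpolation=cv2.INTER_CUBIC)
cv2.imwrite("pics/m9.png",np.vstack([np.hstack([a,b]),np.hstack([c,c*0])]))
E
```

```text
t: 34.62
eef_pos: [0.6448, 0.018, 0.1867]
ee_rot: [3.139, -0.001, -1.582]
force: [0.4, -0.0, 0.3]
width: 0.04
gripper_force: 0.0
[0.6448 0.018  0.1867] F [ 0.4 -0.   0.3]
```

View pics/m9.png

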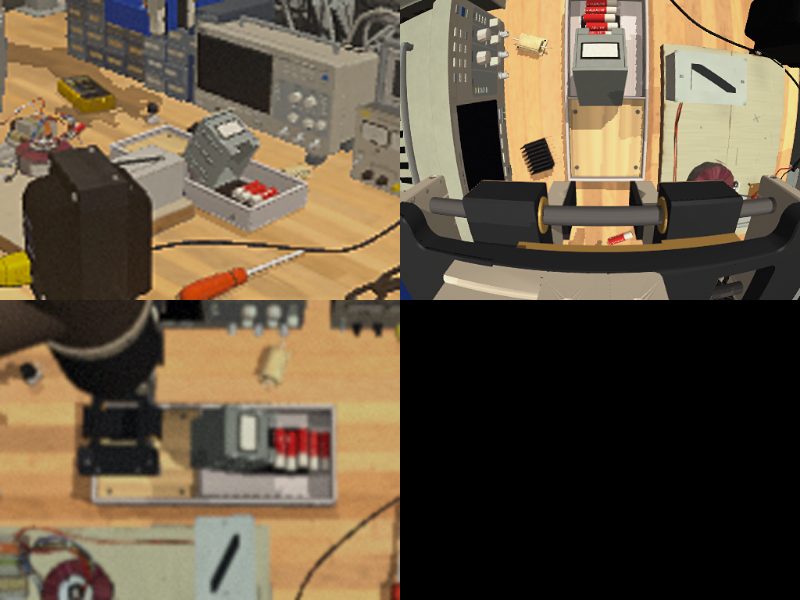

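The montage shows the box lying over the stop with its mouth in the tray, several red cells rolled out beside it, and the driver on the bench. My picture budget is used up, so I check the rest numerically.

```bash
python3 -m jog '[[[30,0,-40,0,0,0,40],[80,0,-70,0,0,0,40],[130,0,-70,0,0,0,40],[160,0,-70,0,0,0,40],[165,0,-70,0,0,0,40],[165,0,-70,0,0,0,40],[165,0,-70,0,0,0,40]]]' 20
cat > tray.py <<'E'
from h import *
p0,R0,s=tool(); print(p0.round(4))
for n in("wrist","top","scene"):
    im,W,P=snap(n); np.savez(f"/tmp/{n}A.npz",im=im,W=W)
    hsv=cv2.cvtColor(im,cv2.COLOR_BGR2HSV); red=((hsv[...,0]<8)|(hsv[...,0]>172))&(hsv[...,1]>120)&(hsv[...,2]>50)
    red&=region(W,.57,.71,-.22,-.02,-.01,.12)
    nn,L,st,ce=cv2.connectedComponentsWithStats(red.astype(np.uint8))
    print(n,"red comps",[(st[i,4],rect(W,L==i)[:3],np.nanmedian(W[L==i][:,2]).round(3)) for i in range(1,nn) if st[i,4]>8])
    print(" cell spots",[(round(d["confidence"],2),np.round(W[int(d["uv"][1]),int(d["uv"][0])],3).tolist()) for d in spot_in("cell_1",n)])
    m=region(W,.60,.70,-.13,.06,.045,.2); 
    if m.sum()>50: p=W[m]; print(" box y",p[:,1].min().round(3),p[:,1].max().round(3),"zmax",p[:,2].max().round(3))
    if n=="top":
        for y in np.arange(-.16,.05,.01):
            k=region(W,.63,.66,y-.005,y+.005,-.02,.3); print(round(y,2),np.nanmedian(W[k][:,2]).round(3) if k.any() else None,end="; ")
        print()
E
python3 tray.py
```

```text
t: 35.65
eef_pos: [0.6439, -0.1456, 0.2578]
ee_rot: [3.141, 0.0, -1.581]
force: [1.2, 0.3, -0.2]
width: 0.0399
gripper_force: 0.0
[ 0.6439 -0.1456  0.2578]
wrist red comps [(np.int32(1020), (array([ 655.6, -171.9]), array([37.3, 69.6]), 89.3), np.float64(0.02))]
 cell spots [(0.78, [0.651, -0.139, 0.021]), (0.71, [0.644, -0.205, 0.017]), (0.69, [0.657, -0.171, 0.023]), (0.56, [0.644, -0.162, 0.022]), (0.56, [0.647, -0.188, 0.019]), (0.39, [0.446, -0.288, 0.022])]
 box y -0.13 -0.038 zmax 0.122
top red comps []
 cell spots [(0.21, [0.62, 0.0, 0.024])]
 box y -0.129 -0.035 zmax 0.126
-0.16 None; -0.15 None; -0.14 None; -0.13 None; -0.12 None; -0.11 0.097; -0.1 0.105; -0.09 0.108; -0.08 0.116; -0.07 0.106; -0.06 0.088; -0.05 0.072; -0.04 0.054; -0.03 0.027; -0.02 0.023; -0.01 0.024; 0.0 0.024; 0.01 0.024; 0.02 0.024; 0.03 0.024; 0.04 0.024; 
scene red comps [(np.int32(51), (array([ 661. , -156.2]), array([44.5, 63.1]), 46.8), np.float64(0.022))]
 cell spots [(0.19, [0.573, -0.155, 0.035])]
 box y -0.13 -0.04 zmax 0.122
```

Run:
```python
from h import *
D=np.load("/tmp/wristA.npz"); im,W=D["im"],D["W"]
for y in (-.205,-.19,-.175,-.16,-.145,-.135):
    k=region(W,.582,.693,y-.004,y+.004,.010,.03); 
    if k.any(): print(y,W[k][:,0].min().round(3),W[k][:,0].max().round(3),np.percentile(W[k][:,2],95).round(3))
D=np.load("/tmp/topA.npz"); im,W=D["im"],D["W"]
hsv=cv2.cvtColor(im,cv2.COLOR_BGR2HSV); 
m=region(W,.35,.43,-.40,-.33,.005,.03); print("stray2",rect(W,m))
m=region(W,.57,.65,.18,.25,.005,.03); print("stray1",rect(W,m),np.percentile(W[m],[1,99],axis=0).round(3))
for a,b in((.45,.07),(.3,.07)):
    pass
m=region(W,.3,.45,-.5,-.38,.045,.09); print("can",rect(W,m) if m.sum()>5 else m.sum())
print(delta((.388,-.3616,.15),(np.pi,0,-.972)))
```

```text
-0.205 0.621 0.669 0.019
-0.19 0.622 0.671 0.02
-0.175 0.625 0.674 0.023
-0.16 0.621 0.669 0.024
-0.145 0.624 0.673 0.024
-0.135 0.624 0.671 0.022
stray2 (array([ 384.3, -371.9]), array([47.1, 51.8]), 63.3, 77)Traceback (most recent call last):
  File "<stdin>", line 9, in <module>
    return _quantile_unchecked(
        a, q, axis, out, overwrite_input, method, keepdims, weights)
    return _ureduce(a,
                    func=_quantile_ureduce_func,
    ...<5 lines>...
                    overwrite_input=overwrite_input,
                    method=method)
    r = func(a, **kwargs)
    result = _quantile(arr,
                       quantiles=q,
    ...<2 lines>...
                       out=out,
                       weights=wgt)
    slices_having_nans = np.isnan(arr[-1, ...])
                                  ~~~^^^^^^^^^
IndexError: index -1 is out of bounds for axis 0 with size 0
```

Run:
```python
from h import *
print(delta((.388,-.3616,.2),(np.pi,0,-.972)))
```

```text
(array([218.5, 253.8,  58.1]), array([-0.   , -0.   , -0.609]))
```

```bash
python3 -m jog '[[[20,25,0,0,0,-0.06,40],[50,60,10,0,0,-0.15,40],[85,100,25,0,0,-0.25,40],[120,140,40,0,0,-0.35,40],[155,180,58,0,0,-0.45,40],[190,220,58,0,0,-0.55,40],[210,245,58,0,0,-0.6,40],[218,254,58,0,0,-0.61,40],[218,254,58,0,0,-0.61,40],[218,254,58,0,0,-0.61,40]]]' 20
cat > stray.py <<'E'
import sys; from h import *
x,y=map(float,sys.argv[1:3])
im,W,P=snap("wrist")
hsv=cv2.cvtColor(im,cv2.COLOR_BGR2HSV)
m=region(W,x-.05,x+.05,y-.05,y+.05,.006,.02)
n,L,st,ce=cv2.connectedComponentsWithStats(m.astype(np.uint8))
for i in range(1,n):
    if st[i,4]>40: print("comp",st[i,4],rect(W,L==i),"zmax",np.nanmax(W[L==i][:,2]).round(3))
print([(np.round(W[int(d["uv"][1]),int(d["uv"][0])],3).tolist(),round(d["confidence"],2)) for d in spot_in("stray_1","wrist")])
print(tool()[0],arm.get_state()["ee_rot"])
E
python3 stray.py .388 -.3616
```

```text
t: 37.2
eef_pos: [0.3883, -0.3611, 0.2001]
ee_rot: [-3.141, -0.0, -0.972]
force: [-0.6, 1.1, 0.8]
width: 0.0399
gripper_force: 0.0
comp 411 (array([ 387.9, -362.6]), array([13.3, 50.5]), -55.7, 411) zmax 0.017
comp 222 (array([ 409.3, -318.5]), array([ 9.7, 63.8]), -20.8, 222) zmax 0.011
[([0.386, -0.365, 0.014], 0.66)]
[ 0.38830434 -0.36095052  0.19996081] [-3.14158483e+00  8.52358446e-05 -9.70949454e-01]
```

```bash
python3 -m jog '[[[1,1,60,0,0,0,32],[1,1,120,0,0,0,32],[1,1,180,0,0,0,32],[1,1,215,0,0,0,32],[1,1,230,0,0,0,32],[1,1,235,0,0,0,32],[1,1,235,0,0,0,32],[1,1,235,0,0,0,5],[1,1,235,0,0,0,5],[1,1,235,0,0,0,5],[1,1,235,0,0,0,5],[1,1,235,0,0,0,5],[1,1,200,0,0,0,5],[1,1,140,0,0,0,5],[1,1,80,0,0,0,5],[1,1,20,0,0,0,5],[1,1,-20,0,0,0,5],[1,1,-20,0,0,0,5]]]' 25
python3 -c "
from h import *
print(delta((.600,-.178,.2),(np.pi,0,-1.571)))"
```

```text
t: 39.55
eef_pos: [0.3888, -0.3639, 0.2238]
ee_rot: [-3.138, -0.006, -0.972]
force: [0.6, 0.1, -0.4]
width: 0.0137
gripper_force: 25.0
(array([ -34.5, -279.2,   24.5]), array([-0.005, -0.005,  0.599]))
```

```bash
python3 -m jog '[[[0,-30,0,0,0,0.07,5],[-5,-70,0,0,0,0.15,5],[-10,-115,0,0,0,0.25,5],[-18,-165,5,0,0,0.37,5],[-26,-215,12,0,0,0.48,5],[-32,-255,20,0,0,0.56,5],[-34,-275,24,0,0,0.6,5],[-34,-280,24,0,0,0.6,5],[-34,-280,24,0,0,0.6,5],[-34,-280,24,0,0,0.6,5]]]' 25
python3 -c "
from h import *
print(arm.get_state()['width'],delta((.602,-.176,-.003),(np.pi,0,-1.571)))"
```

```text
t: 40.8
eef_pos: [0.5987, -0.1775, 0.1962]
ee_rot: [-3.142, 0.0, -1.572]
force: [0.1, -0.2, 0.4]
width: 0.0139
gripper_force: 25.0
0.013918651515502303 (array([ -1.5,  -3.3, 199.2]), array([-0.   ,  0.   , -0.001]))
```

```bash
python3 -m jog '[[[-1.5,-3,60,0,0,0,5],[-1.5,-3,120,0,0,0,5],[-1.5,-3,165,0,0,0,5],[-1.5,-3,190,0,0,0,5],[-1.5,-3,199,0,0,0,5],[-1.5,-3,199,0,0,0,5],[-1.5,-3,199,0,0,0,24],[-1.5,-3,199,0,0,0,24],[-1.5,-3,199,0,0,0,24],[-1.5,-3,160,0,0,0,24],[-1.5,-3,100,0,0,0,30],[-1.5,-3,40,0,0,0,30],[-1.5,-3,-40,0,0,0,30],[-1.5,-3,-60,0,0,0,30],[-1.5,-3,-60,0,0,0,30]]]' 25
python3 tray.py
python3 -c "
from h import *
print(delta((.612,.225,.22),(np.pi,0,-1.571)))"
```

```text
t: 42.68
eef_pos: [0.604, -0.1757, 0.2606]
ee_rot: [-3.134, -0.001, -1.572]
force: [-0.0, 0.7, -0.8]
width: 0.0298
gripper_force: 0.0
[ 0.604  -0.1757  0.2606]
wrist red comps [(np.int32(941), (array([ 654.2, -171.1]), array([37. , 73.3]), 87.8), np.float64(0.02)), (np.int32(167), (array([ 603.7, -167.2]), array([12. , 32.1]), 89.8), np.float64(0.017))]
 cell spots [(0.86, [0.644, -0.163, 0.02]), (0.84, [0.65, -0.146, 0.021]), (0.83, [0.648, -0.175, 0.021]), (0.72, [0.648, -0.184, 0.018]), (0.71, [0.641, -0.2, 0.016]), (0.62, [0.441, -0.281, 0.022])]
 box y -0.13 -0.035 zmax 0.122
top red comps [(np.int32(32), (array([ 656.7, -141.6]), array([ 9.4, 26.7]), -0.3), np.float64(0.02))]
 cell spots [(0.34, [0.632, -0.091, 0.109])]
 box y -0.13 -0.035 zmax 0.122
-0.16 None; -0.15 0.02; -0.14 0.02; -0.13 0.083; -0.12 0.091; -0.11 0.098; -0.1 0.105; -0.09 0.109; -0.08 0.117; -0.07 0.104; -0.06 0.086; -0.05 0.073; -0.04 0.054; -0.03 0.026; -0.02 0.024; -0.01 0.024; 0.0 0.023; 0.01 0.024; 0.02 0.023; 0.03 0.024; 0.04 0.024; 
scene red comps [(np.int32(51), (array([ 657.4, -157.6]), array([43.5, 62.9]), 54.6), np.float64(0.022))]
 cell spots []
 box y -0.13 -0.039 zmax 0.122
(array([-400.3,  -10. ,   34.7]), array([ 0.002,  0.   , -0.001]))
```

```bash
python3 -m jog '[[[-30,0,0,0,0,0,34],[-80,-2,0,0,0,0,34],[-135,-4,0,0,0,0,34],[-190,-6,0,0,0,0,34],[-245,-8,0,0,0,0,34],[-300,-9,10,0,0,0,34],[-350,-10,30,0,0,0,34],[-390,-10,50,0,0,0,34],[-410,-10,60,0,0,0,34],[-410,-10,60,0,0,0,34],[-410,-10,60,0,0,0,34],[-410,-10,60,0,0,0,34]]]' 25
python3 stray.py .612 .222
```

```text
t: 44.48
eef_pos: [0.6132, 0.2336, 0.1969]
ee_rot: [-3.141, 0.001, -1.573]
force: [0.6, -0.4, -0.0]
width: 0.0344
gripper_force: 0.0
comp 410 (array([612.8, 222.5]), array([14.4, 49.2]), 22.7, 410) zmax 0.017
comp 100 (array([570.1, 266.4]), array([11.2, 16. ]), 0.7, 100) zmax 0.02
[([0.609, 0.221, 0.015], 0.57)]
[0.61309113 0.23371412 0.19685306] [-3.14061628e+00  6.19452443e-04 -1.57295721e+00]
```

Run:
```python
from h import *
W=np.load("/tmp/top0.npz")["W"]
for x in np.arange(.35,.66,.05):
    print(round(x,2),[ (lambda k: float(np.nanmax(W[k][:,2]).round(2)) if k.any() else None)(region(W,x-.025,x+.025,y-.025,y+.025,-.05,.6)) for y in np.arange(.15,.56,.05)])
p=W[region(W,.5,.66,.2,.36,.06,.3)]; print(len(p),np.round(p[:10],3).tolist(), p.min(0) if len(p) else "")
print(delta((.6128,.2225,-.035),(np.pi,0,-2.745)))
```

```text
0.35 [0.07, 0.04, 0.05, 0.2, 0.26, 0.25, 0.25, 0.25, 0.21]
0.4 [0.05, 0.04, 0.21, 0.26, 0.25, 0.23, 0.23, 0.23, 0.2]
0.45 [0.07, 0.06, 0.25, 0.26, 0.23, 0.24, 0.23, 0.23, 0.22]
0.5 [0.09, 0.08, 0.26, 0.25, 0.25, 0.25, 0.23, 0.23, 0.21]
0.55 [0.08, 0.09, 0.03, 0.25, 0.25, 0.25, 0.24, 0.23, 0.21]
0.6 [0.01, 0.02, 0.02, 0.02, 0.35, 0.36, 0.37, 0.36, 0.22]
0.65 [0.01, 0.02, 0.02, 0.01, 0.38, 0.39, 0.4, 0.14, -0.0]
491 [[0.555, 0.359, 0.25], [0.552, 0.357, 0.252], [0.552, 0.356, 0.25], [0.555, 0.36, 0.234], [0.55, 0.358, 0.25], [0.55, 0.356, 0.25], [0.55, 0.353, 0.249], [0.551, 0.354, 0.241], [0.548, 0.359, 0.248], [0.547, 0.355, 0.251]] [0.5000896  0.20044359 0.0602103 ]
(array([ 11.4,   0.5, 231.8]), array([-0.000e+00,  1.000e-03,  1.172e+00]))
```

Run:
```python
from h import *
W=np.load("/tmp/top0.npz")["W"]
p=W[region(W,.4,.75,.12,.45,.06,.29)]
for yaw in (.396,.2,.0,.6,.8,1.0,1.57):
    c=np.array([.6128,.2225]); ax=np.array([np.cos(yaw),np.sin(yaw)]); cl=np.array([-ax[1],ax[0]])
    d=p[:,:2]-c; a=np.abs(d@ax)-.039; b=np.abs(d@cl)-.0965
    D=np.hypot(np.maximum(a,0),np.maximum(b,0)); i=D.argmin(); print(yaw,D.min().round(4),p[i].round(3),np.abs(d[i]@ax).round(3),(d[i]@cl).round(3))
```

```text
0.396 0.0244 [0.52  0.311 0.242] 0.052 0.117
0.2 0.0297 [0.531 0.327 0.235] 0.059 0.119
0.0 0.0339 [0.54  0.149 0.077] 0.073 -0.073
0.6 0.0232 [0.508 0.294 0.237] 0.047 0.118
0.8 0.0206 [0.525 0.225 0.08 ] 0.06 0.065
1.0 0.0066 [0.525 0.225 0.08 ] 0.046 0.075
1.57 0.0 [0.536 0.21  0.082] 0.013 0.076
```

```bash
python3 -m jog '[[[11,0.5,0,0,0,0.17,26],[11,0.5,0,0,0,0.34,26],[11,0.5,0,0,0,0.51,26],[11,0.5,0,0,0,0.68,26],[11,0.5,0,0,0,0.85,26],[11,0.5,10,0,0,1.02,26],[11.4,0.5,40,0,0,1.172,26],[11.4,0.5,80,0,0,1.172,26],[11.4,0.5,130,0,0,1.172,26],[11.4,0.5,180,0,0,1.172,26],[11.4,0.5,215,0,0,1.172,26],[11.4,0.5,228,0,0,1.172,26],[11.4,0.5,231.5,0,0,1.172,26],[11.4,0.5,231.5,0,0,1.172,26],[11.4,0.5,231.5,0,0,1.172,5],[11.4,0.5,231.5,0,0,1.172,5],[11.4,0.5,231.5,0,0,1.172,5],[11.4,0.5,231.5,0,0,1.172,5],[11.4,0.5,231.5,0,0,1.172,5]]]' 25
```

```text
t: 46.95
eef_pos: [0.613, 0.2237, -0.0343]
ee_rot: [3.141, 0.002, -2.743]
force: [-0.4, -0.8, 6.3]
width: 0.0137
gripper_force: 25.0
```

```bash
python3 -m jog '[[[0,0,-30,0,0,0,5],[0,0,-80,0,0,0,5],[0,0,-140,0,0,0,5],[0,0,-200,0,0,0,5],[0,0,-250,0,0,0,5],[0,0,-285,0,0,0,5],[0,0,-285,0,0,0,5],[0,0,-285,0,0,0,5]]]' 25
python3 -c "
from h import *
print(delta((.590,-.172,.25),(np.pi,0,-1.571)))"
```

```text
t: 47.95
eef_pos: [0.6116, 0.2231, 0.2489]
ee_rot: [3.141, -0.001, -2.744]
force: [0.8, -0.0, -0.4]
width: 0.014
gripper_force: 25.0
(array([ 172.9, -355.9,   -1.1]), array([ 1.000e-03, -1.000e-03, -1.173e+00]))
```

```bash
python3 -m jog '[[[12,-25,0,0,0,-0.08,5],[32,-66,0,0,0,-0.22,5],[54,-112,0,0,0,-0.37,5],[77,-158,0,0,0,-0.52,5],[100,-205,0,0,0,-0.68,5],[122,-252,0,0,0,-0.83,5],[143,-295,0,0,0,-0.97,5],[160,-330,0,0,0,-1.09,5],[170,-350,0,0,0,-1.16,5],[173,-356,0,0,0,-1.173,5],[173,-356,0,0,0,-1.173,5],[173,-356,0,0,0,-1.173,5]]]' 25
python3 -c "
from h import *
print(arm.get_state()['width'],delta((.590,-.170,.002),(np.pi,0,-1.571)))"
```

```text
t: 49.45
eef_pos: [0.5906, -0.1713, 0.2492]
ee_rot: [3.141, 0.0, -1.571]
force: [0.3, 0.8, -0.4]
width: 0.014
gripper_force: 25.0
0.014003887491947607 (array([ -1.2,   0.5, 247.2]), array([0.001, 0.   , 0.   ]))
```

```bash
python3 -m jog '[[[-1,0.5,60,0,0,0,5],[-1,0.5,120,0,0,0,5],[-1,0.5,180,0,0,0,5],[-1,0.5,220,0,0,0,5],[-1,0.5,240,0,0,0,5],[-1,0.5,246,0,0,0,5],[-1,0.5,246,0,0,0,5],[-1,0.5,246,0,0,0,24],[-1,0.5,246,0,0,0,24],[-1,0.5,246,0,0,0,24],[-1,0.5,200,0,0,0,24],[-1,0.5,140,0,0,0,30],[-1,0.5,80,0,0,0,30],[-1,0.5,20,0,0,0,30],[-1,0.5,-10,0,0,0,30],[-1,0.5,-10,0,0,0,30]]]' 25
python3 tray.py
```

```text
t: 51.45
eef_pos: [0.5914, -0.1714, 0.2632]
ee_rot: [-3.135, -0.0, -1.571]
force: [-0.1, -0.1, -0.9]
width: 0.0302
gripper_force: 0.0
[ 0.5914 -0.1714  0.2632]
wrist red comps [(np.int32(923), (array([ 655.7, -172.7]), array([40.1, 70.7]), 88.5), np.float64(0.02)), (np.int32(182), (array([ 609.1, -166.7]), array([13.9, 33.1]), 86.8), np.float64(0.017)), (np.int32(174), (array([ 586.2, -163.9]), array([12.1, 32.5]), 90.0), np.float64(0.017))]
 cell spots [(0.73, [0.643, -0.161, 0.022]), (0.66, [0.645, -0.143, 0.023]), (0.58, [0.646, -0.201, 0.018]), (0.57, [0.643, -0.185, 0.02]), (0.55, [0.652, -0.174, 0.023]), (0.3, [0.609, -0.18, 0.019])]
 box y -0.13 -0.038 zmax 0.121
top red comps [(np.int32(21), (array([ 659.9, -143.3]), array([12.6, 19.9]), -0.7), np.float64(0.018)), (np.int32(13), (array([ 606.5, -178.8]), array([ 9.5, 10.3]), -1.7), np.float64(0.015))]
 cell spots []
 box y -0.13 -0.035 zmax 0.122
-0.16 None; -0.15 None; -0.14 0.017; -0.13 0.084; -0.12 0.091; -0.11 0.099; -0.1 0.104; -0.09 0.108; -0.08 0.117; -0.07 0.103; -0.06 0.09; -0.05 0.071; -0.04 0.053; -0.03 0.026; -0.02 0.023; -0.01 0.025; 0.0 0.025; 0.01 0.025; 0.02 0.024; 0.03 0.024; 0.04 0.023; 
scene red comps [(np.int32(52), (array([ 660.3, -156.3]), array([43.9, 59.4]), 47.0), np.float64(0.022))]
 cell spots []
 box y -0.13 -0.038 zmax 0.123
```

```bash
python3 -m jog '[[[30,15,0,0,0,0,40],[80,35,0,0,0,0,40],[130,60,0,0,0,0,40],[160,70,0,0,0,0,40],[160,70,0,0,0,0,40],[160,70,0,0,0,0,40]]]'
cat > red.py <<'E'
from h import *
print(tool()[0].round(3))
for n in("wrist","top"):
    im,W,P=snap(n); hsv=cv2.cvtColor(im,cv2.COLOR_BGR2HSV); red=((hsv[...,0]<8)|(hsv[...,0]>172))&(hsv[...,1]>120)&(hsv[...,2]>50)
    nn,L,st,ce=cv2.connectedComponentsWithStats((red&(W[...,2]<.06)).astype(np.uint8))
    for i in range(1,nn):
        if st[i,4]>15: print(n,st[i,4],ce[i].round(),rect(W,L==i)[:3],np.nanpercentile(W[L==i][:,2],90).round(3))
    for q in("stray_1","screwdriver","capacitor_can"):
        print(n,q,[(d["confidence"].__round__(2),np.round(W[int(d["uv"][1]),int(d["uv"][0])],3).tolist()) for d in spot_in(q,n)])
    q=~np.isnan(W[...,0])&(W[...,2]<.05); print("covers y",np.nanpercentile(W[q][:,1],[1,99]).round(2),"x",np.nanpercentile(W[q][:,0],[1,99]).round(2))
E
python3 red.py
```

```text
t: 52.5
eef_pos: [0.52, -0.3309, 0.2588]
ee_rot: [3.14, 0.0, -1.571]
force: [0.5, -0.6, -0.5]
width: 0.0401
gripper_force: 0.0
[ 0.52  -0.331  0.259]
wrist 45 [62. 39.] (array([ 833.6, -551.4]), array([ 9.1, 17.9]), -0.7) 0.043
wrist 660 [386.  66.] (array([ 321.7, -478.1]), array([ 49.2, 116.2]), -60.7) 0.012
wrist 114 [376. 101.] (array([ 339.2, -433.6]), array([18.2, 32.9]), -52.3) 0.012
wrist 51 [81. 99.] (array([ 792.6, -444.6]), array([ 6.3, 19.7]), -7.3) 0.046
wrist 46 [ 88. 152.] (array([ 794.5, -359.4]), array([ 7.3, 18.6]), 5.8) 0.031
wrist 48 [ 90. 178.] (array([ 796.7, -314.3]), array([11.7, 20.9]), -2.7) 0.03
wrist 880 [319. 192.] (array([ 430.2, -287.4]), array([24.8, 96. ]), -3.6) 0.025
wrist stray_1 []
wrist screwdriver [(0.75, [0.446, -0.295, 0.019])]
wrist capacitor_can [(0.85, [0.371, -0.453, 0.056])]
covers y [-1.    0.04] x [-0.82  0.85]
top 60 [470. 158.] (array([ 680.5, -800.5]), array([14.8, 47.3]), 25.8) 0.028
top 21 [172. 220.] (array([481.7, 125. ]), array([13.1, 27.1]), -44.2) 0.06
top 68 [189. 230.] (array([455.8,  73.6]), array([24.7, 68.3]), -16.1) 0.06
top 212 [309. 240.] (array([ 428.9, -286.3]), array([22.6, 94.9]), -4.4) 0.025
top 80 [171. 269.] (array([333.9, 126.8]), array([31.7, 46.9]), 6.9) 0.059
top 47 [361. 268.] (array([ 342.6, -447.4]), array([11.8, 55.3]), -78.6) 0.013
top 164 [376. 274.] (array([ 326.7, -479.1]), array([ 45.3, 115.8]), -78.7) 0.013
top stray_1 []
top screwdriver [(0.6, [0.415, -0.281, 0.019])]
top capacitor_can [(0.73, [0.646, 0.041, 0.025]), (0.42, [0.363, -0.449, 0.05])]
covers y [-1.28  1.01] x [-0.17  0.86]
```

```bash
python3 -m jog '[[[-30,-3,-10,0,0,-0.1,40],[-80,-8,-10,0,0,-0.25,40],[-135,-14,-10,0,0,-0.4,40],[-190,-20,-10,0,0,-0.55,40],[-245,-27,-10,0,0,-0.7,40],[-300,-34,-10,0,0,-0.85,40],[-355,-40,-10,0,0,-1.0,40],[-410,-46,-10,0,0,-1.15,40],[-460,-52,-10,0,0,-1.3,40],[-500,-57,-10,0,0,-1.45,40],[-525,-60,-10,0,0,-1.571,40],[-531,-60,-10,0,0,-1.571,40],[-531,-60,-10,0,0,-1.571,40],[-531,-60,-10,0,0,-1.571,40]]]'
python3 red.py
```

```text
t: 54.65
eef_pos: [0.5801, 0.1991, 0.2698]
ee_rot: [-3.142, -0.0, -0.002]
force: [0.7, -0.5, 0.1]
width: 0.0399
gripper_force: 0.0
[0.58  0.199 0.27 ]
wrist 37 [199.  63.] (array([734.4, 288.3]), array([ 8.9, 10.3]), -68.4) 0.03
wrist 89 [478. 132.] (array([ 651.5, -195.4]), array([18. , 31.7]), 0.1) 0.019
wrist 26 [465. 156.] (array([ 603.4, -166.9]), array([ 4.5, 32. ]), -85.5) 0.017
wrist 94 [461. 165.] (array([ 586.6, -162.8]), array([13. , 33.1]), 88.8) 0.018
wrist 35 [385. 199.] (array([527.9,  -3.9]), array([ 4.1, 32.8]), 86.5) 0.031
wrist 100 [493. 225.] (array([ 463.3, -286.2]), array([16.7, 28.1]), -1.2) 0.021
wrist 35 [315. 224.] (array([500. , 115.8]), array([ 6.8, 18.6]), -51.1) 0.06
wrist 20 [306. 230.] (array([489., 131.]), array([4.9, 9.2]), -81.5) 0.059
wrist 16 [327. 231.] (array([486.2,  98.9]), array([ 7.8, 10.8]), -52.9) 0.06
wrist 43 [233. 249.] (array([457.5, 240.8]), array([ 2.8, 58.2]), 0.2) 0.054
wrist 84 [300. 309.] (array([331.8, 129.7]), array([31.3, 53.7]), 11.8) 0.059
wrist stray_1 [(0.57, [0.586, -0.172, 0.018]), (0.51, [nan, nan, nan])]
wrist screwdri
[... 551 characters left out ...]
8, 124.1]), array([17.1, 51.5]), -30.9) 0.059
top 71 [189. 230.] (array([453. ,  74.7]), array([26.4, 58.8]), -10.6) 0.06
top 213 [309. 240.] (array([ 428.6, -286.9]), array([23.2, 95.3]), -6.0) 0.025
top 80 [171. 269.] (array([333.3, 127.1]), array([33.3, 46.1]), 7.3) 0.058
top 169 [376. 274.] (array([ 326.8, -477.6]), array([ 48.5, 116.3]), -70.8) 0.013
top 49 [360. 268.] (array([ 341.3, -447.1]), array([ 9.7, 55. ]), -79.5) 0.012
top 17 [ 91. 324.] (array([135.2, 505.4]), array([ 12.2, 319.8]), -72.2) 0.046
top stray_1 []
top screwdriver [(0.84, [0.421, -0.287, 0.023])]
top capacitor_can [(0.44, [0.363, -0.457, 0.053]), (0.25, [0.746, 0.052, 0.025])]
covers y [-1.27  0.63] x [-0.17  0.84]
```

Run:
```python
from h import *
im,W,P=snap("wrist"); K=np.array(P["mtx"]);R=np.array(P["R"]);t=np.array(P["t"])
for d in spot_in("stray_1","wrist"):
    u,v=d["uv"]; a=(u-K[0,2])/K[0,0];b=(v-K[1,2])/K[1,1];r=np.hypot(a,b)
    ray=R.T@np.array([a/r*np.sin(r),b/r*np.sin(r),np.cos(r)]); o=-R.T@t; X=o+ray*(.007-o[2])/ray[2]
    print(d["confidence"],np.round([u,v]),X.round(3),im[int(v)-1:int(v)+2,int(u)-1:int(u)+2].mean((0,1)).round())
```

```text
0.46 [463. 165.] [ 0.587 -0.176  0.007] [ 51.  55. 182.]
```

```bash
python3 -c "
from h import *
print(arm.job_done())"
```

```text
the job is handed in; nothing more can be done
None
```

I levered the lid open, laid the screwdriver back on the bench and tipped the box over the stop; all five of its cells and the two stray cells I found are in the tray, and the job is handed in (no verdict shown).

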